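# Stand the toppled toy castle back in the gluing jig and clamp it

### The arm

A 6-joint arm with a two-finger parallel gripper is mounted at the origin on a cart in front of the work surface, level with it; the furniture and walls round the work are solid. World frame = base frame: x ahead of the robot, y to its left, z up, the work surface at z = 0. Lengths are in mm, angles in rad, forces in N, time in s.
With the tool pointing down it reaches from about 350 to 975 mm from the base axis. Payload 7.1 kg.
Tool frame: the origin (TCP) lies between the finger pads; the fingertips stand 17 mm ahead of it and the grasp point (between the pads) lies 2 mm behind it; z points along the fingers, y is the line along which they close (so a half turn about z gives the same grasp; the last joint's range is limited). The gripper opens to 88 mm and grips with 3 to 60 N. Pads are 20 mm wide; open, the fingers measure 115 mm over their backs; the gripper's body (75 mm by 178 mm) begins 61 mm behind the grasp point.
Start: joints at [-1.266, 0.423, 1.63, -0, 1.089, -0.019], TCP at [198.874, -592.498, 239.675] pointing down, gripper open.
Joint ranges: [-3, 3], [-0.9, 2.11], [0.09, 2.58], [-1.31, 4.45], [0.11, 2.69], [-2.54, 2.54]. Speed limits (rad/s): [2.39, 2.39, 3.01, 3.14, 3.14, 3.14].

### API

Orientations are given as a rotation vector (axis times angle).
In Python, from workcell import ctrl, imaging, order, readout gives the robot as it stands (ctrl), with the cameras (imaging), the job (order) and the readings (readout).
- The arm moves only by the shell command python3 jog.py 'ROWS' [OPENING]. ROWS is a JSON list of rows, 1 to 5 of them, each of 6 numbers: dx, dy, dz in mm, then a rotation vector rx, ry, rz in rad; each row shifts and turns the commanded pose from where the row before left it, along the tool's axes as they then stand; what a row does not reach is not made up. A row lasts 1/12 s, in which the tool goes at most 41.7 mm and 0.125 rad, less where a joint would pass 70% of its speed; a pose out of reach is approached as far as the arm can. OPENING is the finger opening in mm, set as the command begins (- or left out keeps the last). The fingers move at their own pace and stop on an object; the grip force is fixed at half the most. Time passes only in rows, so rows that do not move let the fingers close. It prints the time, the measured TCP pose, the force, the opening and the grip force at its end.
- readout.get_obs(): the state, without advancing time (a new reading comes with each control period).
- imaging.get_image(name): name is "side" or "top" or "wrist"; returns a dict with "img" (480x640x3 uint8, red, green, blue), "fx", "fy", "cx", "cy" (pixels), "R" (3x3) and "t" (3): a world point X has camera coordinates R X + t. Camera axes: x right, y down, z forward; pixel columns grow to the right and rows downward; lengths in mm; the calibration is good to about 2 mm. A picture is of the moment at which its call begins. There is no depth.
- order.close_job(): hands the job in; it is judged then, once.
The state is a dict: "t": time; "qpos": joint angles; "qvel": joint speeds; "joint_torque": joint torques, N m; "ee_pos": TCP position; "orientation": TCP orientation; "ft_force": force on the tool from outside, world axes, zero at the start; "moment": the same for the moment, N m; "width": finger opening in mm; "grasp_force": force on a finger pad.
Only numpy, scipy, OpenCV 4.12 (cv2) and the standard library are available. Lean on these libraries where they do the work, as an engineer would, in place of code of your own. Each camera call takes 0.05 s, during which the arm holds its last target. There are 200 camera calls.

### The job

The freshly glued toy castle front has toppled over beside the gluing jig. Swing the jig's red lever right over to open its clamp, stand the castle upright in the jig with its foot snug in the corner between the low locating block and the end fence (the back of its wall along the end fence), then swing the lever back up so that the clamp pad comes down on the foot, and let go. Do not disturb the glue bottle, the sanding block or the tape measure.

Things in the scene. Friction and masses are not known exactly. Their poses are not given: they have to be found in the camera images.
- tower: Toy castle front, plywood, 0.14 kg, an L like a bookend: foot 70 (x) x 62 (y) x 10 mm (z); upright wall x -35..35, y 13..31, z 10..130 mm with window and battlements, solid from z 10 to 98. Origin: centre of the foot's underside; +z to the battlements, +y to the wall's back. Starts toppled on its +x side, left of the jig, battlements roughly toward the robot, wall on edge, 70 mm high.
- tower_corner (a point): Corner of the castle foot's underside at x = +35, y = +31 mm (rear edge, +x end), axes as the castle's. When snug in the jig it lies at jig_corner, all axes parallel to the jig's, the foot filling the jig's x -70..0, y 15..77, z 18..28 mm.
- jig: Gluing jig: wooden board 150 (x) x 200 (y) x 18 mm fixed on the bench at the right. Origin: centre of its underside; +x roughly away from the robot, +y left (yaw within 0.3 rad). End fence: low batten, y 77..99, x -52..48, top z 34 mm. Locating block: x 0..50, y 15..75, top z 30. A long batten lies along the far edge (x 52..74). A toggle clamp with a red handle stands at x = -35.
- jig_corner (a point): Point on the jig's top (z 18 mm) where the locating block's near face (x = 0) meets the end fence's inner face (y = 77 mm); axes as the jig's.
- jig_lever (a joint): Clamp angle, rad. Handle, arm and pad are one piece on a pivot parallel to the jig's x at y -58, z 46 mm. 0: arm level, handle upright. Grows to 1.4 as the handle swings to the jig's -y side and down until about level beyond the board and the arm rises. Starts at 0 to 0.25. Light friction holds it anywhere. On the castle's foot the pad stops it at about 0.06.
- lever_grip (a point): Grip point in the red handle: x -35, y -78, z 120 mm of the jig at lever 0, 77 mm from the pivot; it turns with the lever. The handle is 14 mm wide along the jig's x, about 16 mm thick, and ends 25 mm beyond this point. Pinched across its width it can turn between the pads.
- clamp_pad (a point): Centre of the underside of the round pad (15 mm across) below the end of the clamp's arm: x -35, y 36, z 22 mm of the jig at lever 0; it turns with the lever. At 1.4 rad the arm stands up to 150 mm over the bench, about over its pivot, with the pad on the jig's +y side at y -18, clear of the foot's place; below 1.2 rad the pad still hangs close to it.
- glue: Bystander: white glue bottle, 58 mm across, 187 mm tall, standing beyond the castle, between it and the jig or left of it. Origin: centre of its underside.
- sander: Bystander: cork sanding block, 63 x 101 x 34 mm, lying near the bench's front edge. Origin: centre of its underside.
- tape: Bystander: tape measure, 38 x 75 x 62 mm, standing beyond the castle, between it and the jig or left of it. Origin: centre of its underside.

How it is judged (in metres and radians):
On the way, in this order (a step that is already met when the one before it is completed fails the run):
1. the clamp is swung open (lever beyond 0.9 rad) (value of joint jig_lever above 0.9 rad), for 0.2 s.
2. the castle stands upright on the jig's board in the corner (within 15 mm) with the clamp still open (angle between tower's own z axis and vertical below 0.05 rad and z of tower_corner in the frame of jig_corner between -0.004 and 0.004 m and x of tower_corner in the frame of jig_corner between -0.015 and 0.015 m and y of tower_corner in the frame of jig_corner between -0.015 and 0.015 m and value of joint jig_lever above 0.7 rad), for 0.2 s.
At the end, for the whole second after the job is handed in: The castle stands upright (within 3 degrees) on the jig's board, released and at rest, its foot within 4 mm of the locating block and of the end fence and square to them (within 3.4 degrees), and the clamp is shut on the foot (lever below 0.10 rad, still) (angle between tower's own z axis and vertical below 0.05 rad and z of tower_corner in the frame of jig_corner between -0.004 and 0.004 m and x of tower_corner in the frame of jig_corner between -0.004 and 0.004 m and y of tower_corner in the frame of jig_corner between -0.004 and 0.004 m and angle between the x axis of tower and the x axis of jig, either way round below 0.06 rad and value of joint jig_lever below 0.1 rad and velocity of joint jig_lever between -0.05 and 0.05 rad/s and linear speed of tower below 0.02 m/s); the robot touches nothing.
It fails at once if the glue bottle is disturbed (moved over 30 mm or tipped) (distance of glue from where it was at the start of the episode above 0.03 m or angle between glue's own z axis and vertical above 0.3 rad).
It fails at once if the sanding block is disturbed (moved over 30 mm) (distance of sander from where it was at the start of the episode above 0.03 m).
It fails at once if the tape measure is disturbed (moved over 30 mm) (distance of tape from where it was at the start of the episode above 0.03 m).
It also fails if it takes over 66 s, if anything falls off the work surface, if the arm or the gripper's body presses on something with over 40 N, if the wrist force passes 120 N, or if a joint passes its speed limit or range.

## Working session

There is one attempt and no reset: what is moved stays moved. The work goes in short steps, Python scripts to look and compute and a shell command to move; the robot and the scene stay as the last step left them, time stands still between calls to the robot, and variables do not carry over. Pictures are saved under pics/ and viewed, at most 10 in all, crops included, and the job is handed in when it is done.

```bash
ls; mkdir -p pics; python3 - <<'E'
from workcell import ctrl, imaging, order, readout
import cv2,numpy as np
for n in("top","side"):
    d=imaging.get_image(n); cv2.imwrite(f"pics/{n}0.png",d["img"][:,:,::-1])
    np.savez(f"{n}0.npz",**d)
    print(n,d["fx"],d["cx"],d["cy"],np.round(d["R"],3).tolist(),np.round(d["t"],0))
o=readout.get_obs();print(o)
E
```

```text
jog.py
pics
workcell.py
top 460.06296822495466 322.829812364644 237.40062283251459 [[-0.01, -1.0, -0.027], [-0.987, 0.015, -0.162], [0.163, 0.025, -0.986]] [ 104.  553. 1132.]
side 497.4140578360463 330.1177840352999 230.61482081438763 [[0.984, -0.179, 0.005], [-0.094, -0.543, -0.834], [0.152, 0.82, -0.551]] [-535.  183.  870.]
{'t': 0.1, 'qpos': array([-1.26598326e+00,  4.23740805e-01,  1.63062339e+00,  1.06525903e-05,
        1.08860747e+00, -1.89910585e-02]), 'qvel': array([-0.00100549, -0.00031781, -0.00177154,  0.00086346, -0.00043087,
        0.00012463]), 'joint_torque': array([ 3.08515182e-04, -5.45615780e+01, -2.74323893e+01,  6.45508175e-02,
        1.88509090e-02, -4.41171630e-05]), 'ee_pos': array([ 198.74501711, -592.04239236,  238.99030915]), 'orientation': array([-3.09916117e+00, -5.06183267e-01,  2.93717769e-04]), 'ft_force': array([-0.81115033,  0.04081481,  0.6222412 ]), 'moment': array([-0.01032434,  0.01087547,  0.01630798]), 'grasp_force': 0.0, 'width': 87.4798919376031}
```

View pics/top0.png

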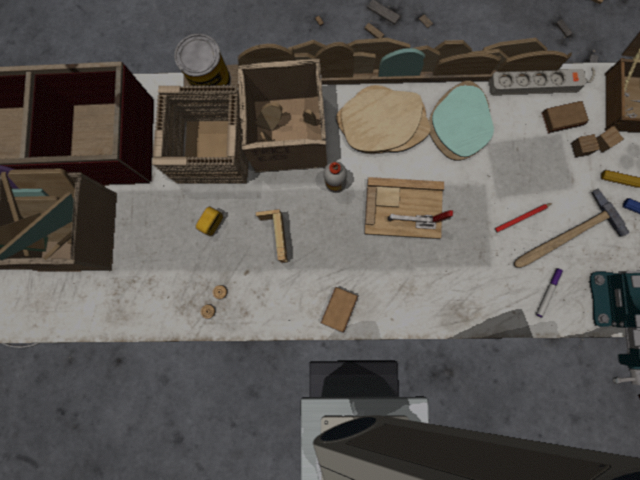

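View pics/side0.png

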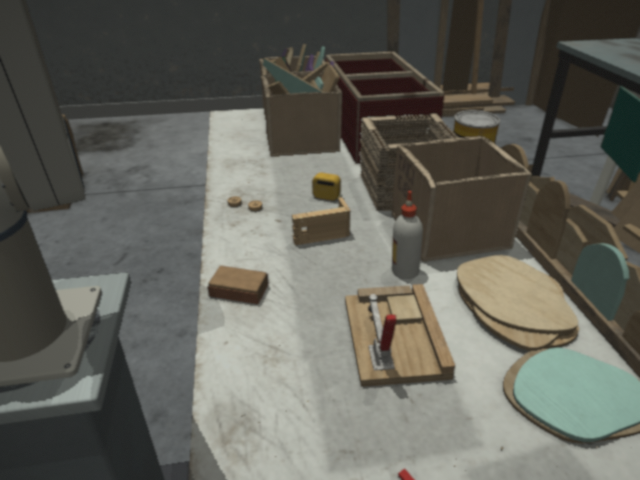

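The top view shows the jig (366..443, 178..238), red lever at (440,215), castle at (280,237) with its foot at the far end facing left, glue (335,178), tape (208,220) and sander (339,309). The side view agrees.

```bash
cat > h.py <<'E'
from workcell import ctrl, imaging, order, readout
import cv2,numpy as np
from scipy.spatial.transform import Rotation as Ro
def shot(n,f=None):
    d=imaging.get_image(n)
    if f: cv2.imwrite(f"pics/{f}.png",d["img"][:,:,::-1]); np.savez(f"{f}.npz",**d)
    return d
def ray(d,u,v):
    R=np.array(d["R"]);t=np.array(d["t"])
    return -R.T@t, R.T@np.array([(u-d["cx"])/d["fx"],(v-d["cy"])/d["fy"],1])
def onz(d,u,v,z):
    c,r=ray(d,u,v); return c+r*(z-c[2])/r[2]
def proj(d,X):
    p=np.array(d["R"])@np.array(X,float)+np.array(d["t"]); return np.array([d["fx"]*p[0]/p[2]+d["cx"],d["fy"]*p[1]/p[2]+d["cy"]])
def tool(): 
    o=readout.get_obs(); return np.array(o["ee_pos"]),Ro.from_rotvec(o["orientation"]),o
def rows(P,Rg):
    """displacement to target in current tool axes"""
    p,R,o=tool(); return R.inv().apply(np.array(P)-p),(R.inv()*Rg).as_rotvec()
def cnt(mask,n=3):
    c,_=cv2.findContours(mask.astype(np.uint8),cv2.RETR_EXTERNAL,cv2.CHAIN_APPROX_NONE)
    return sorted(c,key=cv2.contourArea)[::-1][:n]
E
python3 - <<'E'
from h import *
d=np.load("top0.npz")
for nm,u,v,z in [("jigNL",366,236,18),("jigNR",442,238,18),("jigFR",443,181,18),("jigFL",368,179,18),("lever",449,213,120),("wallnear",281,262,35),("wallfar",280,210,35),("foot",258,213,35),("glue",335,180,90),("tape",208,220,40),("sander",339,309,34)]:
    print(nm,np.round(onz(d,u,v,z)))
w=imaging.get_image("wrist"); print(np.round(-w["R"].T@w["t"]),np.round(w["R"],2),w["fx"],w["cx"],w["cy"])
p,R,o=tool(); print(np.round(R.as_matrix(),3))
print("camera in tool:",np.round(R.inv().apply(-w["R"].T@w["t"]-p)))
E
```

```text
jigNL [561. -15.  18.]
jigNR [ 552. -213.   18.]
jigFR [ 706. -223.   18.]
jigFL [715. -24.  18.]
lever [ 597. -209.  120.]
wallnear [493. 206.  35.]
wallfar [630. 209.  35.]
foot [623. 267.  35.]
glue [693.  64.  90.]
tape [605. 397.  40.]
sander [372.  59.  34.]
[ 277. -568.  385.] [[ 0.32 -0.95 -0.  ]
 [-0.9  -0.3   0.3 ]
 [-0.29 -0.1  -0.95]] 354.67286994670417 322.70854009528483 244.56216587939903
[[ 0.948  0.318 -0.   ]
 [ 0.318 -0.948  0.001]
 [ 0.    -0.001 -1.   ]]
camera in tool: [  82.    2. -145.]
```

```bash
r='[36,-17.4,0,0,0,0]'; a='[0,0,0,0,0,-0.12]'
python3 jog.py '[[36,-17.4,0,0,0,0],[36,-17.4,0,0,0,0],[36,-17.4,0,0,0,0],[36,-17.4,0,0,0,0],[36,-17.4,0,0,0,0]]'
python3 jog.py '[[36,-17.4,0,0,0,0],[36,-17.4,0,0,0,0],[36,-17.4,0,0,0,0],[36,-17.4,0,0,0,0],[36,-17.4,0,0,0,0]]'
python3 jog.py '[[36,-17.4,0,0,0,0],[36,-17.4,0,0,0,0],[36,-17.4,0,0,0,0],[36,-17.4,0,0,0,0],[0,0,0,0,0,-0.12]]'
python3 jog.py '[[0,0,0,0,0,-0.12],[0,0,0,0,0,-0.12],[0,0,0,0,0,-0.12],[0,0,0,0,0,-0.12],[0,0,0,0,0,-0.12]]'
python3 jog.py '[[0,0,0,0,0,-0.12],[0,0,0,0,0,-0.12],[0,0,0,0,0,-0.12],[0,0,0,0,0,-0.12],[0,0,0,0,0,0]]'
python3 - <<'E'
from h import *
d=shot("wrist","w1"); p,R,o=tool(); print(np.round(p),np.round(R.as_matrix(),3),np.round(o["qpos"],2))
E
```

```text
t: 0.57
ee_pos: [342.6, -451.2, 239.5]
orientation: [-3.1, -0.505, 0.0]
ft_force: [0.9, -1.1, 0.4]
width: 88.1
grasp_force: 0.0
t: 0.98
ee_pos: [485.8, -311.3, 239.6]
orientation: [-3.1, -0.506, 0.0]
ft_force: [1.1, -1.1, 0.1]
width: 87.5
grasp_force: 0.0
t: 1.4
ee_pos: [603.5, -196.5, 239.6]
orientation: [-3.063, -0.694, -0.004]
ft_force: [-0.2, 0.1, 0.9]
width: 87.7
grasp_force: 0.0
t: 1.82
ee_pos: [599.0, -201.0, 239.3]
orientation: [-2.718, -1.574, 0.001]
ft_force: [0.1, -0.4, 0.0]
width: 87.9
grasp_force: 0.0
t: 2.23
ee_pos: [599.0, -201.1, 239.4]
orientation: [-2.268, -2.173, 0.0]
ft_force: [0.6, 0.1, -0.0]
width: 88.1
grasp_force: 0.0
[ 599. -201.  239.] [[ 0.049  0.999 -0.001]
 [ 0.999 -0.049  0.   ]
 [ 0.    -0.001 -1.   ]] [-0.34  0.43  1.61  0.    1.09 -0.29]
```

View pics/w1.png

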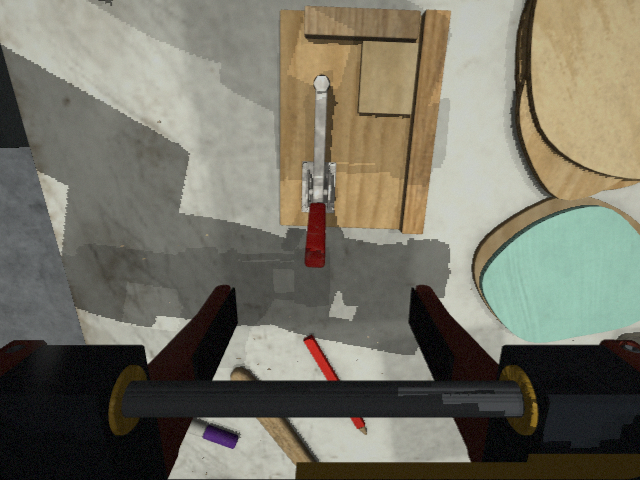

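The jig fills (280..450, 8..233). The red handle runs from (316,205) to its end near (315,268), the pad disc is at (321,83), and the locating block's corner is near (361,41).

```bash
python3 - <<'E'
from h import *
d=np.load("w1.npz"); g=cv2.cvtColor(d["img"],cv2.COLOR_RGB2GRAY)
L=cv2.createLineSegmentDetector().detect(g)[0][:,0]
for l in L:
    if np.hypot(*(l[:2]-l[2:]))>25 and 265<min(l[0],l[2]) and max(l[0],l[2])<460 and max(l[1],l[3])<240:
        a=onz(d,l[0],l[1],18);b=onz(d,l[2],l[3],18);v=b-a
        print(np.round(l),np.round(a[:2],1),np.round(b[:2],1),"len",round(np.hypot(*v[:2])),"ang",round((np.arctan2(v[1],v[0])+np.pi/4)%(np.pi/2)-np.pi/4,3))
img=d["img"].astype(int); m=(img[...,0]>90)&(img[...,1]<50)&(img[...,2]<60); m[290:]=0
c=cnt(m,1)[0]; print(cv2.boundingRect(c),cv2.minAreaRect(c))
cr=cv2.resize(d["img"][0:250,270:460],None,fx=2.4,fy=2.4,interpolation=cv2.INTER_CUBIC)
cv2.imwrite("pics/w1c.png",cr[:,:,::-1])
E
```

```text
[304.  34. 416.  38.] [588.4 -33.6] [690.  -41.5] len 102 ang -0.078
[416.  42. 363.  40.] [690.2 -45.3] [642.  -41.4] len 48 ang -0.08
[411. 112. 418.  44.] [ 687.7 -105. ] [692.5 -46.8] len 58 ang -0.084
[323. 173. 326.  92.] [ 600.2 -159.9] [606.6 -83.5] len 77 ang -0.083
[414. 118. 402. 232.] [ 690.8 -110.8] [ 682.  -225.5] len 115 ang -0.077
[358. 112. 409. 114.] [ 636.7 -102.7] [ 686.4 -106.5] len 50 ang -0.077
[432. 159. 427. 195.] [ 710.6 -150.8] [ 707.3 -186.5] len 36 ang -0.091
[361.  44. 304.  41.] [639.7 -43.9] [588.2 -39.5] len 52 ang -0.085
[448.  39. 441.  77.] [719.3 -43.7] [715.5 -75.5] len 32 ang -0.118
[407. 140. 411. 111.] [ 684.4 -130.6] [ 687.6 -104.2] len 27 ang -0.12
[418.  46. 421.  16.] [692.2 -48.1] [694.1 -23.8] len 24 ang -0.077
[426.  12. 417.  91.] [698.5 -21. ] [692.9 -86.3] len 66 ang -0.085
[409. 117. 376. 116.] [ 686.5 -109.9] [ 653.6 -107.6] len 33 ang -0.068
[363.  42. 359. 109.] [641.7 -42.7] [ 637.1 -100.6] len 58 ang -0.08
[302. 182. 302. 211.] [ 577.8 -167.8] [ 576.  -197.9] len 30 ang -0.062
[427. 195. 423. 232.] [ 707.6 -186.7] [ 704.5 -226.
[... 629 characters left out ...]
8.9] len 33 ang -0.051
[450. 101. 445. 154.] [725.  -96.4] [ 723.4 -146.6] len 50 ang -0.03
[436.  12. 433.  37.] [708.  -21.5] [706.  -41.4] len 20 ang -0.098
[278. 111. 278.  78.] [558.8 -98.3] [561.  -69.6] len 29 ang -0.076
[328.   6. 356.   7.] [611.  -12.7] [635.5 -14.4] len 25 ang -0.066
[281.  14. 281. 106.] [567.9 -17.5] [562.  -93.9] len 77 ang -0.078
[278.  51. 277.  21.] [563.4 -46.5] [564.8 -22.3] len 24 ang -0.057
[355. 219. 360. 178.] [ 631.8 -209.6] [ 637.6 -166.6] len 43 ang -0.135
[281. 108. 281. 153.] [561.8 -96.2] [ 558.5 -138.3] len 42 ang -0.079
[349. 144. 350. 119.] [ 626.8 -132.8] [ 628.8 -109.3] len 24 ang -0.086
(306, 210, 18, 43) ((314.5, 231.0), (17.0, 42.0), 0.0)
```

View pics/w1c.png

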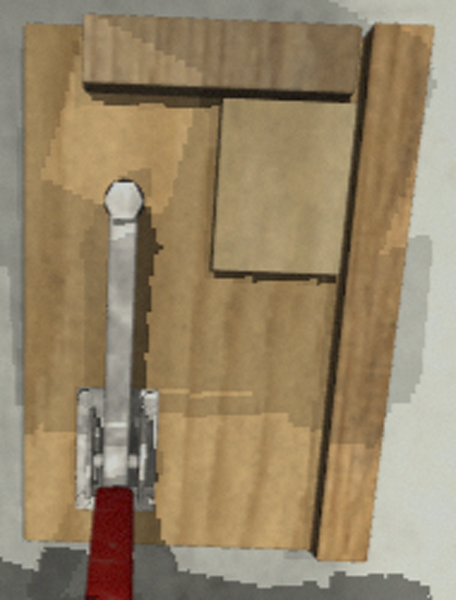

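The crop agrees: the locating block's near edge runs (363,42)→(359,109) and the fence's inner edge (304,34)→(416,38), in full-image pixels.

```bash
python3 - <<'E'
from h import *
d=np.load("w1.npz"); y=-0.079; X=np.array([np.cos(y),np.sin(y),0]);Y=np.array([-np.sin(y),np.cos(y),0])
f=lambda u,v,z:onz(d,u,v,z)
print("x=0:",[round(f(*q,30)@X,1) for q in[(363,42),(359,109)]], "x=-75:",[round(f(*q,18)@X+75,1) for q in[(281,14),(281,108),(281,153),(278.5,224)]],"x=52 z18?",[round(f(*q,30)@X-50,1) for q in[(411,112),(418,46)]])
print("y=77:",[round(f(*q)@Y,1) for q in[(304,34,34),(416,38,34),(304,41,18),(361,44,18)]],"y=15:",[round(f(*q,30)@Y+62,1) for q in[(358,112),(409,114)]],"y=-100:",[round(f(*q,18)@Y+177,1) for q in[(352,227),(379,229)]],"y=99",[round(f(*q,34)@Y-22,1) for q in[(328,6),(392,8)]])
print("lever base x=-35-7, +7", f(315.5,231,115)@X, )
E
```

```text
x=0: [np.float64(642.2), np.float64(642.3)] x=-75: [np.float64(643.0), np.float64(643.0), np.float64(643.0), np.float64(640.4)] x=52 z18? [np.float64(641.3), np.float64(641.3)]
y=77: [np.float64(8.9), np.float64(9.3), np.float64(6.9), np.float64(6.3)] y=15: [np.float64(9.0), np.float64(9.0)] y=-100: [np.float64(9.4), np.float64(8.2)] y=99 [np.float64(8.7), np.float64(9.2)]
lever base x=-35-7, +7 606.2140901092909
```

```bash
cat >> h.py <<'E'
JYAW=-0.079; JR=Ro.from_euler('z',JYAW); JC=JR.apply([642.5,9.0,0])+[0,0,18]
def jig(P): return JC+JR.apply(np.array(P,float)-[0,77,18])
def unjig(W): return JR.inv().apply(np.array(W)-JC)+[0,77,18]
def grip(th,r=77): 
    a=0.264+th; return jig([-35,-58-r*np.sin(a),46+r*np.cos(a)])
E
python3 - <<'E'
from h import *
d=np.load("w1.npz"); print(JC)
for th in(0,.1,.2,.3): print(th,proj(d,grip(th,102)),proj(d,grip(th,77)))
for th in(0,.1,.2,.3,):
    c,s=np.cos(th),np.sin(th); y,z=94,-24; print(proj(d,jig([-35,-58+y*c-z*s,46+y*s+z*c+24])))
g=grip(.1);print(g, rows(g,Ro.from_matrix(np.c_[JR.apply([0,1,0]),JR.apply([1,0,0]),[0,0,-1]])))
E
```

```text
[641.20638193 -41.73279011  18.        ]
0 [316.21192749 250.22998829] [317.03915671 232.31187691]
0.1 [315.88456706 261.40911636] [316.79605009 240.44774295]
0.2 [315.61174332 271.16018971] [316.58675128 247.72038983]
0.3 [315.39434245 279.41317129] [316.41276663 254.06112349]
[322.47996084  84.03814965]
[322.54569045  80.13917029]
[322.57349296  77.23370651]
[322.5592091   75.45817308]
[ 593.49824528 -200.87727297  117.95497874] (array([-3.37777881e-02, -5.41769283e+00,  1.21416416e+02]), array([-0.00058531, -0.00018123,  0.02974328]))
```

```bash

python3 jog.py '[[0,-5.4,20,0,0,0.03],[0,0,40,0,0,0],[0,0,40,0,0,0],[0,0,21,0,0,0],[0,0,0,0,0,0]]' 40
python3 jog.py '[[0,0,0,0,0,0],[0,0,0,0,0,0],[0,0,0,0,0,0],[0,0,0,0,0,0],[0,0,0,0,0,0]]' 0
python3 - <<'E'
from h import *
p,R,o=tool(); print(unjig(p))
p0=p
for th in np.arange(.1,1.41,.1):
    print(round(th,1),np.round(R.inv().apply(grip(th)-grip(max(.1,th-.1))),1),end=' ')
E
```

```text
t: 2.7
ee_pos: [590.3, -199.7, 113.5]
orientation: [-2.303, -2.124, 0.007]
ft_force: [-1.2, 0.3, -0.0]
width: 58.0
grasp_force: 0.0
t: 3.12
ee_pos: [594.7, -201.3, 120.3]
orientation: [2.304, 2.132, 0.002]
ft_force: [-0.9, -0.5, -0.3]
width: 24.6
grasp_force: 0.0
[-33.8097715  -85.69917917 120.329854  ]
0.1 [0. 0. 0.] 0.2 [-7.  -0.   3.1] 0.3 [-6.7 -0.   3.8] 0.4 [-6.3 -0.   4.4] 0.5 [-5.8 -0.   5. ] 0.6 [-5.3 -0.   5.6] 0.7 [-4.7 -0.   6.1] 0.8 [-4.1 -0.   6.5] 0.9 [-3.4 -0.   6.9] 1.0 [-2.7 -0.   7.2] 1.1 [-1.9 -0.   7.4] 1.2 [-1.2 -0.   7.6] 1.3 [-0.4 -0.   7.7] 1.4 [ 0.3 -0.   7.7]
```

```bash

python3 jog.py '[[0,0,2,0,0,0],[0,0,0,0,0,0],[0,0,0,0,0,0],[0,0,0,0,0,0]]' 0
```

```text
t: 3.45
ee_pos: [593.1, -201.1, 117.2]
orientation: [-2.305, -2.134, 0.001]
ft_force: [-3.8, -0.4, 5.8]
width: 14.3
grasp_force: 30.0
```

```bash

python3 jog.py '[[-7,0,3.1,0,0,0],[-6.7,0,3.8,0,0,0],[-6.3,0,4.4,0,0,0],[-5.8,0,5,0,0,0],[-5.3,0,5.6,0,0,0]]'
python3 jog.py '[[-4.7,0,6.1,0,0,0],[-4.1,0,6.5,0,0,0],[-3.4,0,6.9,0,0,0],[-2.7,0,7.2,0,0,0],[-1.9,0,7.4,0,0,0]]'
python3 jog.py '[[-1.2,0,7.6,0,0,0],[-0.4,0,7.7,0,0,0],[0,0,3,0,0,0],[0,0,0,0,0,0],[0,0,0,0,0,0]]'
python3 - <<'E'
from h import *
p,R,o=tool(); q=unjig(p+R.apply([0,0,-2])); print(q,np.arctan2(-58-q[1],q[2]-46)-.264,np.hypot(q[1]+58,q[2]-46))
E
```

```text
t: 3.87
ee_pos: [590.7, -232.0, 95.5]
orientation: [-2.305, -2.133, 0.001]
ft_force: [-6.0, 1.1, 6.9]
width: 14.4
grasp_force: 30.0
t: 4.28
ee_pos: [589.3, -249.9, 61.1]
orientation: [-2.306, -2.134, 0.002]
ft_force: [-5.3, -4.4, 4.7]
width: 14.5
grasp_force: 30.0
t: 4.7
ee_pos: [589.1, -251.7, 42.3]
orientation: [2.305, 2.134, -0.003]
ft_force: [-3.7, -7.0, 1.8]
width: 14.4
grasp_force: 30.0
[ -35.32448714 -136.38379596   44.30315977] 1.3284407906677578 78.40216027770381
```

```bash

python3 jog.py '[[0,0,3,0,0,0],[0,0,0,0,0,0],[0,0,0,0,0,0]]'
python3 jog.py '[[0,0,0,0,0,0],[0,0,0,0,0,0],[0,0,0,0,0,0],[0,0,0,0,0,0]]' 60
python3 jog.py '[[0,0,-10,0,0,0],[0,0,-40,0,0,0],[0,0,-40,0,0,0],[0,0,-40,0,0,0],[0,0,-40,0,0,0]]'
python3 jog.py '[[0,0,-40,0,0,0],[37.7,-7.9,-10,0,0,0],[37.7,-7.9,0,0,0,0],[37.7,-7.9,0,0,0,0],[37.7,-7.9,0,0,0,0]]'
python3 jog.py '[[37.7,-7.9,0,0,0,0],[37.7,-7.9,0,0,0,0],[37.7,-7.9,0,0,0,0],[37.7,-7.9,0,0,0,0],[37.7,-7.9,0,0,0,0]]'
python3 jog.py '[[37.7,-7.9,0,0,0,0],[37.7,-7.9,0,0,0,0],[37.7,-7.9,0,0,0,0],[0,0,0,0,0,0.124],[0,0,0,0,0,0.124]]'
python3 jog.py '[[0,0,0,0,0,0.124],[0,0,0,0,0,0.124],[0,0,0,0,0,0.124],[0,0,0,0,0,0.124],[0,0,0,0,0,0.124]]'
python3 jog.py '[[0,0,0,0,0,0.124],[0,0,0,0,0,0.124],[0,0,0,0,0,0.124],[0,0,0,0,0,0.124],[0,0,0,0,0,0.124]]'
python3 jog.py '[[0,0,0,0,0,0],[0,0,0,0,0,0]]'
python3 - <<'E'
from h import *
d=shot("wrist","w2"); p,R,o=tool(); print(np.round(R.as_matrix(),3),np.round(o["qpos"],2))
g=cv2.cvtColor(d["img"],cv2.COLOR_RGB2GRAY)
L=cv2.createLineSegmentDetector().detect(g)[0][:,0]
for l in L:
    if np.hypot(*(l[:2]-l[2:]))>25:
        a=onz(d,l[0],l[1],70);b=onz(d,l[2],l[3],70);v=b-a
        if 430<a[0]<680 and 150<a[1]<300:print(np.round(l),np.round(a[:2],1),np.round(b[:2],1),"len",round(np.hypot(*v[:2])),"ang",round((np.arctan2(v[1],v[0])+np.pi/4)%(np.pi/2)-np.pi/4,3))
E
```

```text
t: 4.95
ee_pos: [589.2, -251.6, 39.5]
orientation: [2.305, 2.134, -0.003]
ft_force: [-5.1, -6.6, 1.7]
width: 14.7
grasp_force: 30.0
t: 5.28
ee_pos: [590.2, -250.1, 39.5]
orientation: [2.305, 2.134, 0.0]
ft_force: [-0.0, -0.7, -0.4]
width: 38.0
grasp_force: 0.0
t: 5.7
ee_pos: [589.7, -249.9, 211.8]
orientation: [-2.305, -2.135, -0.0]
ft_force: [0.8, 0.1, -0.7]
width: 60.0
grasp_force: 0.0
t: 6.12
ee_pos: [569.6, -96.1, 260.8]
orientation: [2.305, 2.132, 0.002]
ft_force: [-0.3, 0.4, 0.2]
width: 60.0
grasp_force: 0.0
t: 6.53
ee_pos: [544.5, 95.4, 260.4]
orientation: [2.305, 2.134, 0.001]
ft_force: [0.7, 0.3, -0.1]
width: 60.2
grasp_force: 0.0
t: 6.95
ee_pos: [529.5, 210.7, 260.2]
orientation: [2.553, 1.831, 0.001]
ft_force: [0.2, -0.8, -0.4]
width: 59.9
grasp_force: 0.0
t: 7.37
ee_pos: [530.1, 208.2, 260.2]
orientation: [-2.992, -0.958, -0.001]
ft_force: [-0.9, -0.0, -0.1]
width: 60.2
grasp_force: 0.0
t: 7.78
ee_pos: [530.1, 208.2, 260.2]
orientation: [-3.141, 0.0, -0.001]
ft_force: [0.1, 0.3, 0.0]
width: 60.0
grasp_force: 0.0
t: 7.95
ee_pos: [530.1, 208.2, 260.0]
orientation: [-3.141, -0.015, -0.001]
ft_force: [0.3, 0.5, -0.3]
width: 59.9
grasp_force: 0.0
[[ 1.    0.01  0.  ]
 [ 0.01 -1.    0.  ]
 [ 0.   -0.   -1.  ]] [0.35 0.32 1.74 0.   1.09 1.91]
[262. 289. 264. 322.] [457.3 267.8] [419.3 267.2] len 38 ang 0.015
[283. 116. 336. 111.] [626.4 242.2] [630.9 195.4] len 47 ang 0.095
[322. 119. 267. 125.] [623.9 207.5] [618.2 257.1] len 50 ang 0.114
[269. 134. 323. 128.] [610.5 254.9] [616.3 206.4] len 49 ang 0.119
[315. 211. 310. 164.] [540.8 213.6] [584.4 218.2] len 44 ang 0.105
[294. 134. 261. 138.] [611.  232.3] [607.5 263. ] len 31 ang 0.111
```

View pics/w2.png

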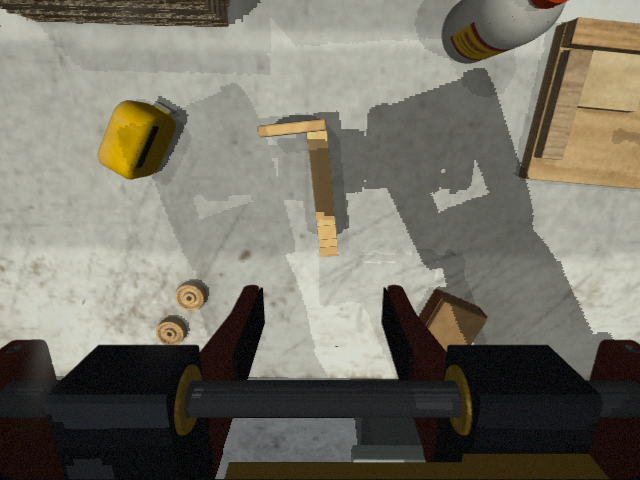

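The castle lies with its foot across the top, from (258,130) to (326,122), and the wall running down to the battlements at (329..338, 255). The glue is at (500,25) and the tape at (138,140).

```bash
python3 - <<'E'
from h import *
d=np.load("w2.npz"); im=d["img"][100:270,235:360]
cv2.imwrite("pics/w2c.png",cv2.resize(im,None,fx=3.5,fy=3.5,interpolation=cv2.INTER_CUBIC)[:,:,::-1])
E
```

```text
(no output)
```

View pics/w2c.png

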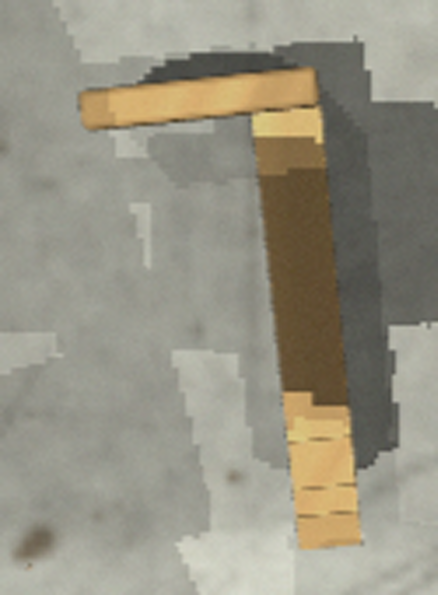

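Zoomed, the corners in full-image pixels are: foot underside right (325.3,119.4), foot underside left (257.9,126.3), battlement end (321,256.6) and (338.1,255.1).

```bash
python3 - <<'E'
from h import *
d=np.load("w2.npz")
P={k:onz(d,*q,70)[:2] for k,q in dict(fr=(325.3,119.4),fl=(257.9,126.3),fi=(259.3,136.9),tr=(338.1,255.1),tl=(321,256.6),wl=(307,132.9),wl2=(316,212)).items()}
for k,v in P.items(): print(k,np.round(v,1))
n=np.linalg.norm; print("foot",n(P['fr']-P['fl']),"h",n(P['tr']-P['fr']),"thk",n(P['tr']-P['tl']),"ft",n(P['fi']-P['fl']))
z=P['tr']-P['fr'];y=P['fr']-P['fl'];print("yaw z",np.arctan2(-z[1],-z[0]),"y",np.arctan2(y[0],-y[1]))
E
```

```text
fr [623.7 204.6]
fl [617.3 265. ]
fi [608.2 264.1]
tr [495.5 190.2]
tl [493.8 207.3]
wl [612.1 220.9]
wl2 [539.4 212.5]
foot 60.763333796758154 h 128.97942294338404 thk 17.213753570827553 ft 9.136502735185621
yaw z 0.11147547483993953 y 0.10595932192121535
```

```bash
cat >> h.py <<'E'
AL=0.109; G=np.array([543.7,204.7,50]); s=.5**.5
TZ=np.array([np.cos(AL)*s,np.sin(AL)*s,-s]); TY=np.array([np.sin(AL),-np.cos(AL),0])
GR=Ro.from_matrix(np.c_[np.cross(TY,TZ),TY,TZ])
E
python3 jog.py '[[0,0,0,0,0,-0.094],[0,0,0,0,0.12,0],[0,0,0,0,0.12,0],[0,0,0,0,0.12,0],[0,0,0,0,0.12,0]]'
python3 jog.py '[[0,0,0,0,0.12,0],[0,0,0,0,0.12,0],[0,0,0,0,0.065,0],[0,0,0,0,0,0]]'
python3 - <<'E'
from h import *
print(rows(G+2*TZ-90*TZ,GR)); print(np.round(tool()[2]["qpos"],2))
E
```

```text
t: 8.42
ee_pos: [530.3, 208.6, 260.7]
orientation: [-3.02, -0.157, -0.75]
ft_force: [1.4, -1.7, -0.6]
width: 59.9
grasp_force: 0.0
t: 8.75
ee_pos: [538.9, 192.8, 277.1]
orientation: [-2.911, -0.17, -1.051]
ft_force: [-0.2, -0.2, -0.5]
width: 59.8
grasp_force: 0.0
(array([-148.47804497,  -11.45729214,   91.0227886 ]), array([-0.00729631,  0.09207399,  0.00474733]))
[ 0.42  0.12  2.14 -0.75  0.28  2.54]
```

```bash
cat > rec.py <<'E'
from h import *
import json
p,R,o=tool(); open("rec.txt","a").write(json.dumps([list(map(float,o["qpos"])),list(map(float,p)),list(map(float,o["orientation"]))])+"\n"); print(np.round(o["qpos"],2))
E
python3 rec.py
python3 jog.py '[[0,0,0,0,-0.12,0],[0,0,0,0,-0.12,0],[0,0,0,0,-0.12,0],[0,0,0,0,-0.12,0],[0,0,0,0,0,0]]' >/dev/null; python3 rec.py
python3 jog.py '[[0,0,35,0,0,0],[0,0,35,0,0,0],[0,0,0,0,0,0]]' >/dev/null; python3 rec.py
python3 jog.py '[[-35,0,0,0,0,0],[-35,0,0,0,0,0],[-35,0,0,0,0,0],[0,0,0,0,0,0]]' >/dev/null; python3 rec.py
cat > fk.py <<'E'
import numpy as np,json
from scipy.spatial.transform import Rotation as Ro
from scipy.optimize import least_squares
# chain: Rz(q1), shoulder (a,0,h), Ry(q2), up link L2, Ry(q3), (e,0,L3), Rz(q4), Ry(q5), tool Lt, Rz(q6), const
def fk(q,k):
    a,h,L2,L3,e,Lt=k; y=lambda t:Ro.from_euler('y',t); z=lambda t:Ro.from_euler('z',t)
    R=z(q[0]); p=R.apply([a,0,h]); R=R*y(q[1]); p=p+R.apply([0,0,L2]); R=R*y(q[2]); p=p+R.apply([e,0,L3])
    R=R*z(q[3])*y(q[4]); p=p+R.apply([0,0,Lt]); return p,R*z(q[5])
if __name__=="__main__":
    D=[json.loads(l) for l in open("rec.txt")]
    D.append([[-1.26598326,.423740805,1.63062339,0,1.08860747,-.018991],[198.745,-592.04,238.99],[-3.09916,-.50618,.00029]])
    for d in D: print(np.round((fk(d[0],[0]*6)[1].inv()*Ro.from_rotvec(d[2])).as_rotvec(),3))
    f=lambda k:np.r_[np.concatenate([fk(d[0],k)[0]-d[1] for d in D]),.01*(k-[0,300,400,400,0,250])]
    s=least_squares(f,[0,300,400,400,0,250]); print(np.round(s.x,1),np.abs(s.fun).max()); json.dump(list(s.x),open("k.json","w"))
E
python3 fk.py
```

```text
[ 0.42  0.12  2.14 -0.75  0.28  2.54]
[ 0.36  0.19  1.9  -0.12  0.75  1.91]
[ 0.35  0.32  1.93 -0.15  0.6   1.93]
[ 0.41  0.23  2.15 -0.23  0.47  2.07]
[0.    0.    1.571]
[0.    0.    1.571]
[0.    0.    1.571]
[0.    0.    1.571]
[-0.     0.     1.571]
[ 38.7 313.1 510.2 465.1  74.1 254. ] 11.024710392491983
```

```bash
sed -i 's/a,h,L2,L3,e,Lt=k;/a,h,L2,L3,e,Lt,w,b=k;/; s/R.apply(\[0,0,Lt\])/R.apply([w,b,Lt])/; s/\[0\]\*6/[0]*8/; s/0,300,400,400,0,250\]/0,300,400,400,0,250,0,0]/g; s/\.01\*/.003*/' fk.py
cat >> fk.py <<'E'
    for d in D: print(np.round(fk(d[0],s.x)[0]-d[1],1))
E
python3 fk.py
```

```text
[0.    0.    1.571]
[0.    0.    1.571]
[0.    0.    1.571]
[0.    0.    1.571]
[-0.     0.     1.571]
[-10.2 322.8 566.2 484.9  77.3 306.9  -7.6  12.2] 1.320590151351439
[-0.9 -1.1 -0.9]
[1.3 0.1 1. ]
[1.2 0.3 0.7]
[-0.1  0.   0.1]
[-0.1  1.2 -0.8]
```

```bash
cat >> h.py <<'E'
import json
from fk import fk
from scipy.optimize import least_squares
K=json.load(open("k.json")); LO=np.array([-3,-.9,.09,-1.31,.11,-2.54]);HI=np.array([3,2.11,2.58,4.45,2.69,2.54])
def ik(P,Rg,seed):
    def f(q):
        p,R=fk(q,K); R=R*Ro.from_euler('z',np.pi/2); return np.r_[(p-P)/100,(R.inv()*Rg).as_rotvec()]
    r=least_squares(f,np.clip(seed,LO+.01,HI-.01),bounds=(LO,HI)); return r.x,np.abs(r.fun).max()
def pose(P,yaw,pitch,flipy):
    """tool z heading yaw, pitched up from straight down by pitch; flipy -1: tool y right, +1: left"""
    z=np.array([np.cos(yaw)*np.sin(pitch),np.sin(yaw)*np.sin(pitch),-np.cos(pitch)]); y=flipy*np.array([-np.sin(yaw),np.cos(yaw),0])
    return np.array(P),Ro.from_matrix(np.c_[np.cross(y,z),y,z])
E
cat > t.py <<'E'
from h import *
g=[-15,22,80]
PL=jig([-35,46,18])+JR.apply(g)
for p in (20,30,45,55,65):
    for fl in(1,-1):
        for nm,P,yaw,pt,f in(("G",G,AL,np.radians(p),fl),("P",PL,JYAW,np.radians(90-p),-fl)):
            for q4 in(0.,3.1):
                best=min((ik(*pose(P,yaw,pt,f),[np.arctan2(P[1],P[0]),.5,2,q4,.5,q6]) for q6 in(-1.5,0,1.5)),key=lambda r:r[1])
                if best[1]<.02: print(p,fl,nm,q4,np.round(best[0],2))
E
python3 t.py
```

```text
20 1 G 0.0 [ 0.38  0.58  2.03 -0.46  0.21 -0.86]
20 1 G 3.1 [ 0.38  0.58  2.03 -0.46  0.21 -0.86]
20 1 P 0.0 [-0.04  0.87  2.35  3.18  1.3  -1.57]
20 1 P 3.1 [-0.04  0.87  2.35  3.18  1.3  -1.57]
20 -1 G 0.0 [ 0.38  0.58  2.03 -0.46  0.21  2.28]
20 -1 G 3.1 [ 0.38  0.58  2.03 -0.46  0.21  2.28]
20 -1 P 3.1 [-0.04  0.87  2.35  3.18  1.3   1.57]
30 1 G 3.1 [0.44 0.59 2.1  4.42 0.17 0.59]
30 1 P 0.0 [-0.04  0.72  2.33  3.18  0.96 -1.57]
30 1 P 3.1 [-0.04  0.72  2.33  3.18  0.96 -1.57]
30 -1 G 3.1 [ 0.44  0.59  2.1   4.4   0.17 -2.54]
30 -1 P 3.1 [-0.04  0.72  2.33  3.18  0.96  1.57]
45 1 G 3.1 [0.52 0.68 2.22 3.69 0.57 1.39]
45 1 P 0.0 [-0.05  0.56  2.24  3.19  0.44 -1.6 ]
45 1 P 3.1 [-0.05  0.56  2.24  3.19  0.44 -1.6 ]
45 -1 G 0.0 [ 0.52  0.68  2.22  3.69  0.57 -1.75]
45 -1 G 3.1 [ 0.52  0.68  2.22  3.69  0.57 -1.75]
45 -1 P 3.1 [-0.05  0.56  2.24  3.19  0.44  1.55]
55 1 G 3.1 [0.57 0.79 2.27 3.63 0.89 1.53]
55 1 P 0.0 [-0.05  0.5   2.15  3.27  0.12 -1.68]
55 1 P 3.1 [-0.05  0.5   2.15  3.27  0.12 -1.68]
55 -1 G 0.0 [ 0.57  0.79  2.27  3.63  0.89 -1.62]
55 -1 G 3.1 [ 0.57  0.79  2.27  3.63  0.89 -1.62]
55 -1 P 3.1 [-0.05  0.5   2.15  3.27  0.12  1.47]
65 1 G 3.1 [0.61 0.92 2.29 3.63 1.2  1.61]
65 1 P 0.0 [-0.1   0.49  2.08  0.08  0.14  1.47]
65 1 P 3.1 [-0.1   0.49  2.08  0.08  0.14  1.47]
65 -1 G 0.0 [ 0.61  0.92  2.29  3.63  1.2  -1.53]
65 -1 G 3.1 [ 0.61  0.92  2.29  3.63  1.2  -1.53]
65 -1 P 0.0 [-0.1   0.49  2.08  0.08  0.14 -1.67]
```

```bash
cat > t2.py <<'E'
from h import *
p,R,o=tool(); q0=o["qpos"]; print(np.round(p),np.round(fk(q0,K)[0]-p,1))
qe,e=ik(*pose(G-90*TZ+[0,0,60],AL,np.pi/4,-1),[.52,.6,2.2,3.69,.5,-1.75]); print(np.round(qe,2),e)
N=25; P0,R0=fk(q0,K); R0=R0*Ro.from_euler('z',np.pi/2)
for i in range(1,N+1):
    P,Rn=fk(q0+(qe-q0)*i/N,K); Rn=Rn*Ro.from_euler('z',np.pi/2)
    print([float(x) for x in np.r_[np.round(R0.inv().apply(P-P0),0),np.round((R0.inv()*Rn).as_rotvec(),3)]],np.round(P) if i%4==0 else '',end=',\n'); P0,R0=P,Rn
E
python3 t2.py
```

```text
[457. 177. 175.] [-0.1  0.   0.1]
[ 0.58  0.31  2.33  4.14  0.4  -2.18] 6.669664820435628e-14
[-14.0, -24.0, 0.0, 0.073, -0.039, -0.022] ,
[-10.0, -24.0, 0.0, 0.076, -0.026, -0.021] ,
[-6.0, -24.0, 1.0, 0.077, -0.013, -0.02] ,
[-2.0, -24.0, 1.0, 0.076, -0.0, -0.019] [411. 268. 172.],
[1.0, -22.0, 1.0, 0.073, 0.012, -0.017] ,
[4.0, -20.0, 1.0, 0.068, 0.024, -0.016] ,
[7.0, -18.0, 1.0, 0.061, 0.034, -0.015] ,
[10.0, -15.0, 1.0, 0.052, 0.043, -0.015] [412. 341. 201.],
[12.0, -12.0, 1.0, 0.042, 0.051, -0.014] ,
[13.0, -8.0, 1.0, 0.03, 0.056, -0.013] ,
[13.0, -4.0, 0.0, 0.018, 0.06, -0.013] ,
[13.0, -1.0, 0.0, 0.006, 0.062, -0.012] [449. 370. 233.],
[13.0, 3.0, -0.0, -0.006, 0.061, -0.012] ,
[12.0, 6.0, -1.0, -0.018, 0.058, -0.012] ,
[10.0, 9.0, -1.0, -0.03, 0.053, -0.012] ,
[8.0, 12.0, -1.0, -0.04, 0.047, -0.012] [494. 346. 246.],
[5.0, 14.0, -2.0, -0.049, 0.039, -0.013] ,
[3.0, 16.0, -2.0, -0.056, 0.03, -0.013] ,
[-1.0, 18.0, -2.0, -0.062, 0.019, -0.013] ,
[-4.0, 18.0, -3.0, -0.065, 0.008, -0.014] [516. 285. 229.],
[-7.0, 19.0, -3.0, -0.067, -0.003, -0.015] ,
[-10.0, 18.0, -3.0, -0.067, -0.015, -0.015] ,
[-14.0, 18.0, -3.0, -0.065, -0.026, -0.016] ,
[-16.0, 16.0, -3.0, -0.061, -0.036, -0.016] [493. 213. 186.],
[-19.0, 14.0, -3.0, -0.055, -0.046, -0.017] ,
```

```bash

python3 jog.py '[[-14,-24,0,0.073,-0.039,-0.022],[-10,-24,0,0.076,-0.026,-0.021],[-6,-24,1,0.077,-0.013,-0.020],[-2,-24,1,0.076,0,-0.019],[1,-22,1,0.073,0.012,-0.017]]' >/dev/null; python3 rec.py
python3 jog.py '[[4,-20,1,0.068,0.024,-0.016],[7,-18,1,0.061,0.034,-0.015],[10,-15,1,0.052,0.043,-0.015],[12,-12,1,0.042,0.051,-0.014],[13,-8,1,0.030,0.056,-0.013]]' |grep ori; python3 rec.py
```

```text
[0.43 0.25 2.16 0.63 0.48 1.23]
orientation: [-2.422, -0.389, -0.541]
[0.45 0.26 2.18 1.44 0.46 0.43]
```

Following the branch as planned.

```bash

python3 jog.py '[[13,-4,0,0.018,0.060,-0.013],[13,-1,0,0.006,0.062,-0.012],[13,3,0,-0.006,0.061,-0.012],[12,6,-1,-0.018,0.058,-0.012],[10,9,-1,-0.030,0.053,-0.012]]' >/dev/null; python3 rec.py
python3 jog.py '[[8,12,-1,-0.040,0.047,-0.012],[5,14,-2,-0.049,0.039,-0.013],[3,16,-2,-0.056,0.030,-0.013],[-1,18,-2,-0.062,0.019,-0.013],[-4,18,-3,-0.065,0.008,-0.014]]' >/dev/null; python3 rec.py
python3 jog.py '[[-7,19,-3,-0.067,-0.003,-0.015],[-10,18,-3,-0.067,-0.015,-0.015],[-14,18,-3,-0.065,-0.026,-0.016],[-16,16,-3,-0.061,-0.036,-0.016],[-19,14,-3,-0.055,-0.046,-0.017]]' >/dev/null; python3 rec.py
python3 jog.py '[[0,0,0,0,0,0],[0,0,0,0,0,0]]';python3 rec.py; python3 fk.py | tail -12
python3 - <<'E'
from h import *
print(rows(G+2*TZ-90*TZ,GR))
E
```

```text
[ 0.45  0.28  2.23  2.27  0.44 -0.4 ]
[ 0.48  0.29  2.29  3.14  0.41 -1.25]
[ 0.53  0.31  2.34  4.02  0.39 -2.1 ]
t: 12.0
ee_pos: [487.9, 202.5, 178.9]
orientation: [-2.85, -0.155, -1.199]
ft_force: [0.9, -0.6, 0.2]
width: 59.8
grasp_force: 0.0
[ 0.53  0.31  2.34  4.    0.39 -2.09]
[ -4.7 308.2 571.1 480.8  77.2 300.2  -3.9   2.9] 13.199479332571855
[ 2.9 -8.2  0.7]
[ 2.6 -9.  -0.4]
[ 3.6 -8.5 -0.2]
[ 3.6 -8.3  0.2]
[ 5.6 -7.9  1.7]
[ 7.4 -9.3  2.3]
[  8.  -11.7   1.4]
[  6.7 -13.2  -0.3]
[  4.8 -12.5  -1.5]
[  4.8 -12.6  -1.5]
[-8.9 -1.8 -2.2]
(array([-52.2143046 ,   4.10707101,  42.02218098]), array([-0.00326017, -0.01098555, -0.00145557]))
```

```bash

python3 jog.py '[[-26,2,21,-0.003,-0.011,-0.001],[-26,2,21,0,0,0],[0,0,0,0,0,0]]' |tail -6
python3 jog.py '[[0,0,30,0,0,0],[0,0,30,0,0,0],[0,0,20,0,0,0],[0,0,0,0,0,0],[0,0,0,0,0,0]]'
python3 - <<'E'
from h import *
print(rows(G+2*TZ,GR)); shot("side","s2")
im=cv2.imread("pics/s2.png")[150:280,230:400]; cv2.imwrite("pics/s2c.png",cv2.resize(im,None,fx=4,fy=4))
E
python3 rec.py
```

```text
t: 12.25
ee_pos: [478.7, 196.6, 104.9]
orientation: [-2.87, -0.159, -1.167]
ft_force: [-0.7, -1.6, -0.4]
width: 59.6
grasp_force: 0.0
t: 12.67
ee_pos: [538.4, 203.0, 56.1]
orientation: [-2.862, -0.154, -1.184]
ft_force: [-0.4, 0.4, 0.4]
width: 59.9
grasp_force: 0.0
(array([-0.43087673, -1.11088226, 10.21164863]), array([ 0.00193705,  0.00071239, -0.00065479]))
[ 0.47  0.67  2.26  3.61  0.59 -1.71]
```

View pics/s2c.png

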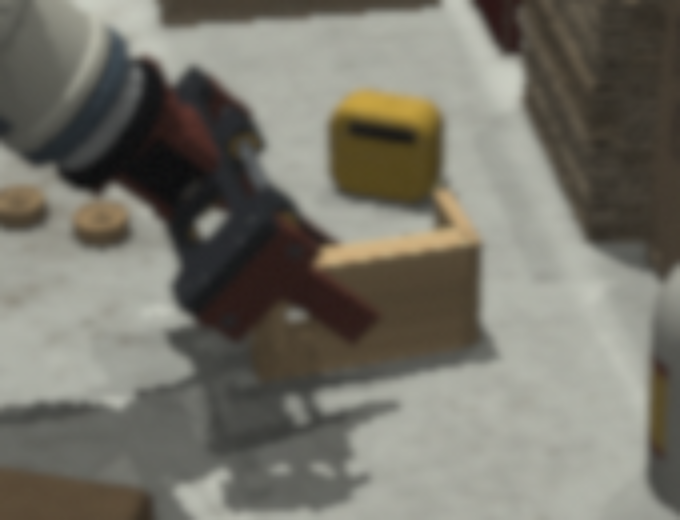

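The fingers straddle the wall at 45°, the near one seen at crop (340,310), and the rest of the tool is clear. Closing now.

```bash

python3 jog.py '[[0,-1,9,0,0,0],[0,0,0,0,0,0]]' |tail -1
python3 jog.py '[[0,0,0,0,0,0],[0,0,0,0,0,0],[0,0,0,0,0,0],[0,0,0,0,0,0],[0,0,0,0,0,0]]' 0|tail -2
python3 jog.py '[[0,0,0,0,0,0],[0,0,0,0,0,0],[0,0,0,0,0,0],[0,0,0,0,0,0]]' 0
python3 - <<'E'
from h import *
p,R,o=tool(); print(p,(R.inv()*GR).as_rotvec())
E
```

```text
grasp_force: 0.0
width: 30.2
grasp_force: 0.0
t: 13.63
ee_pos: [543.4, 204.3, 48.1]
orientation: [-2.864, -0.155, -1.182]
ft_force: [-0.9, 1.0, 0.8]
width: 18.1
grasp_force: 30.0
[543.36690712 204.33397892  48.10550719] [0.00258255 0.00298098 0.00016166]
```

```bash
python3 - <<'E'
from h import *
p,R,o=tool(); ty=R.apply([0,1,0]); a=np.arctan2(ty[0],-ty[1]); Y=np.array([np.sin(a),-np.cos(a),0]); Z=-np.array([np.cos(a),np.sin(a),0]); X=np.array([0,0,-1.])
O=np.array([559.6,197.4,35])-31*Y-65*Z
RT=Ro.from_matrix(np.c_[X,Y,Z]); t=RT.inv().apply(p-O); print(a,t)
t[1]=22
np.savez("tt.npz",t=t,R=(RT.inv()*R).as_matrix())   # tool in tower
E
cat >> h.py <<'E'
def place(off,h=0):
    """tool pose putting tower_corner at jig_corner+off (jig axes)"""
    T=np.load("tt.npz"); O=jig([-35+off[0],46+off[1],18+off[2]]); return O+JR.apply(T["t"]),JR*Ro.from_matrix(T["R"])
def tower():
    T=np.load("tt.npz"); p,R,o=tool(); Rt=R*Ro.from_matrix(T["R"]).inv(); O=p-Rt.apply(T["t"]); c=O+Rt.apply([35,31,0])
    return unjig(c)-[0,77,18],(JR.inv()*Rt).as_rotvec(),o
E
python3 jog.py '[[10,0,-10,0,0,0],[21,0,-21,0,0,0],[25,0,-25,0,0,0],[25,0,-25,0,0,0],[25,0,-25,0,0,0]]'
python3 jog.py '[[0,0,0,0,0,0.12],[0,0,0,0,0,0.12],[0,0,0,0,0,0.12],[0,0,0,0,0,0.12],[0,0,0,0,0,0.12]]' |tail -2; python3 rec.py
```

```text
0.10729106074491754 [-13.10550719  22.36756643  80.39722244]
t: 14.05
ee_pos: [544.0, 204.1, 190.2]
orientation: [-2.865, -0.154, -1.184]
ft_force: [-0.1, -0.7, -0.5]
width: 17.7
grasp_force: 30.0
width: 17.6
grasp_force: 30.0
[ 0.46  0.34  2.23  4.13  0.3  -1.68]
```

```bash
python3 - <<'E'
from h import *
P,Rg=place([-40,-6,100]); print(P,tool()[0]); print(rows(P,Rg), tool()[1].inv().apply(P-tool()[0])/8)
E
```

```text
[552.19189723 -49.73290953 198.39722244] [543.67913493 203.50767672 187.65324688]
(array([139.01606184, 211.21782584, -19.50023726]), array([0.05975007, 0.16125118, 2.66305199])) [17.37700773 26.40222823 -2.43752966]
```

```bash

python3 jog.py '[[17.4,26.4,-2.4,0,0,0],[17.4,26.4,-2.4,0,0,0],[17.4,26.4,-2.4,0,0,0],[17.4,26.4,-2.4,0,0,0],[17.4,26.4,-2.4,0,0,0]]'|tail -2; python3 rec.py
python3 jog.py '[[17.4,26.4,-2.4,0,0,0],[17.4,26.4,-2.4,0,0,0],[17.4,26.4,-2.4,0,0,0],[0,0,0,0.003,0.007,0.12],[0,0,0,0.003,0.007,0.12]]'|tail -2; python3 rec.py
python3 jog.py '[[0,0,0,0.003,0.007,0.12],[0,0,0,0.003,0.007,0.12],[0,0,0,0.003,0.007,0.12],[0,0,0,0.003,0.007,0.12],[0,0,0,0.003,0.007,0.12]]'|tail -2; python3 rec.py
python3 jog.py '[[0,0,0,0.003,0.007,0.12],[0,0,0,0.003,0.007,0.12],[0,0,0,0.003,0.007,0.12],[0,0,0,0.003,0.007,0.12],[0,0,0,0.003,0.007,0.12]]'|tail -2; python3 rec.py
python3 jog.py '[[0,0,0,0.003,0.007,0.12],[0,0,0,0.003,0.007,0.12],[0,0,0,0.003,0.007,0.12],[0,0,0,0.003,0.007,0.12],[0,0,0,0.003,0.007,0.12]]'|tail -2; python3 rec.py
python3 jog.py '[[0,0,0,0.003,0.007,0.12],[0,0,0,0.003,0.007,0.12],[0,0,0,0,0,0]]'; python3 rec.py
python3 - <<'E'
from h import *
print(rows(*place([-40,-6,100])))
E
```

```text
width: 17.6
grasp_force: 30.0
[ 0.12  0.28  2.3   3.22  0.23 -1.03]
width: 17.8
grasp_force: 30.0
[-0.05  0.28  2.31  2.74  0.27 -0.44]
width: 18.3
grasp_force: 30.0
[-0.03  0.29  2.32  2.92  0.31 -0.01]
width: 18.0
grasp_force: 30.0
[0.   0.29 2.33 3.12 0.32 0.43]
width: 17.6
grasp_force: 30.0
[0.03 0.29 2.32 3.31 0.3  0.86]
t: 16.8
ee_pos: [555.2, 15.2, 198.2]
orientation: [-0.364, 2.299, -0.211]
ft_force: [-0.3, -0.5, -1.2]
width: 17.8
grasp_force: 30.0
[0.04 0.29 2.32 3.38 0.29 1.04]
(array([ 22.85734722, -60.89973254,   0.11697194]), array([0.01176393, 0.03841798, 0.38326721]))
```

```bash

python3 jog.py '[[0,0,0,0.003,0.010,0.1],[0,0,0,0.003,0.010,0.1],[0,0,0,0.003,0.010,0.1],[0,0,0,0.003,0.010,0.083],[0,0,0,0,0,0]]' |tail -1
python3 - <<'E'
from h import *
print(rows(*place([-40,-6,100]))); print(tower()[:2])
E
```

```text
grasp_force: 30.0
(array([ -0.77237404, -64.9434888 ,   1.27562884]), array([-0.00035309, -0.00063358,  0.00500408]))
(array([-41.86770142,  58.78788161, 100.04187508]), array([-0.0037991 ,  0.0006262 ,  0.00327745]))
```

```bash

python3 jog.py '[[0,-22,0,0,0,0.005],[0,-22,0,0,0,0],[0,-21,0,0,0,0],[-23.5,0,23.5,0,0,0],[15,0,15,0,0,0]]'|tail -1
python3 jog.py '[[20,0,20,0,0,0],[18,0,18,0,0,0],[8,0,8,0,0,0],[0,0,0,0,0,0],[0,0,0,0,0,0]]'
python3 - <<'E'
from h import *
print(tower()[:2]); shot("wrist","w3"); shot("side","s3")
im=cv2.imread("pics/s3.png")[230:400,310:480]; a=cv2.resize(im,None,fx=3,fy=3)
b=cv2.resize(cv2.imread("pics/w3.png"),(290,218))
c=np.zeros((510,800,3),np.uint8);c[:,:510]=a;c[:218,510:]=b;cv2.imwrite("pics/v3.png",c)
E
python3 rec.py
```

```text
grasp_force: 30.0
t: 18.05
ee_pos: [584.1, -47.0, 111.6]
orientation: [0.087, 2.354, -0.039]
ft_force: [0.4, 0.3, -2.2]
width: 18.0
grasp_force: 30.0
(array([-8.5364819 , -0.77162788, 13.12582957]), array([-0.00201075,  0.00168447,  0.0023181 ]))
[-0.11  0.52  2.26  3.08  0.43  1.6 ]
```

View pics/v3.png

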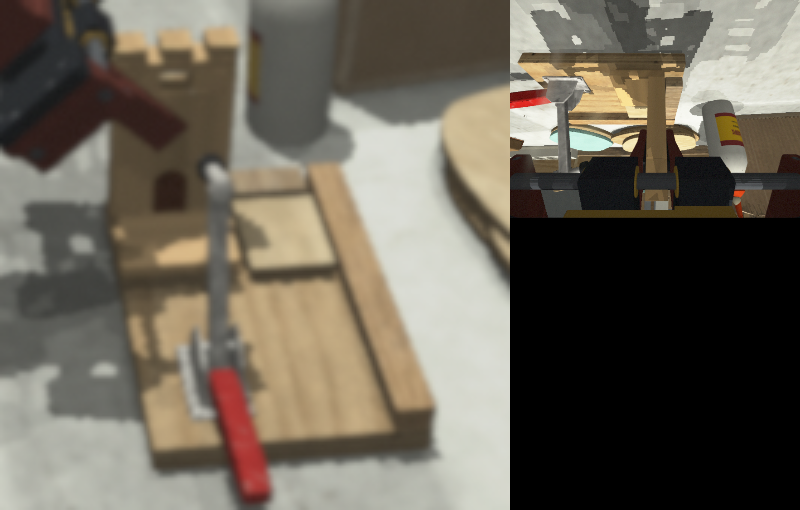

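The side crop shows the castle upright above the jig, its foot between the block and the near edge, with the clamp arm open and clear of it. I back off the fence by 5 mm and lower.

```bash

python3 jog.py '[[0,-5,0,0,0,0],[4,0,4,0,0,0],[3,0,3,0,0,0],[0,0,0,0,0,0],[0,0,0,0,0,0]]'|grep -E "ft|t:"
for i in 1 2 ; do python3 - <<'E'
from h import *
print(tower()[0])
E
python3 jog.py '[[0.7,0,0.7,0,0,0],[0.7,0,0.7,0,0,0],[0,0,0,0,0,0]]'|grep -E "ft"; done; python3 - <<'E'
from h import *
print(tower()[:2])
E
```

```text
t: 18.57
ft_force: [0.5, 1.0, -0.4]
[-7.93239345 -5.86920642  4.02658033]
ft_force: [-0.9, 0.1, -1.2]
[-7.78638863 -5.73037788  2.14958585]
ft_force: [-8.0, 1.2, 15.3]
(array([-7.29589892, -5.66827574,  1.89964222]), array([-9.96687039e-05, -3.85691555e-03, -1.44391863e-04]))
```

```bash
cat > tw.py <<'E'
from h import *
c,r,o=tower(); print("corner",np.round(c,2),"rot",np.round(r,4),"F jig",np.round(JR.inv().apply(o["ft_force"]),1))
E
python3 jog.py '[[-0.4,0,-0.4,0,0,0],[-1.4,0,1.4,0,0,0],[-1.4,0,1.4,0,0,0],[0,0,0,0,0,0]]'>/dev/null; python3 tw.py
for i in 1; do python3 jog.py '[[-0.7,0,0.7,0,0,0],[-0.7,0,0.7,0,0,0],[0,0,0,0,0,0]]'>/dev/null; python3 tw.py; done
python3 jog.py '[[0,1,0,0,0,0],[0,1,0,0,0,0],[0,0,0,0,0,0]]'>/dev/null; python3 tw.py
```

```text
corner [-3.03 -5.74  1.86] rot [-0.0002 -0.0025 -0.0002] F jig [-2.5  0.4  5.4]
corner [-1.27 -5.75  1.87] rot [-0.0002 -0.0025 -0.0002] F jig [-4.5 -0.4  7.3]
corner [-0.84 -4.    1.82] rot [-0.0001 -0.0028 -0.0009] F jig [-0.9 -3.6  6.8]
```

```bash

python3 jog.py '[[-0.7,0,0.7,0,0,0],[-0.7,0,0.7,0,0,0],[0,0,0,0,0,0]]'>/dev/null; python3 tw.py
python3 jog.py '[[0,1,0,0,0,0],[0,1,0,0,0,0],[0,0,0,0,0,0]]'>/dev/null; python3 tw.py
python3 jog.py '[[-0.5,0,0.5,0,0,0],[-0.4,0,0.4,0,0,0],[0,0,0,0,0,0]]'>/dev/null; python3 tw.py
python3 jog.py '[[0,1,0,0,0,0],[0,0.5,0,0,0,0],[0,0,0,0,0,0]]'>/dev/null; python3 tw.py
```

```text
corner [ 0.01 -3.8   1.84] rot [-0.     -0.0019 -0.0005] F jig [-10.3  -0.6  14.6]
corner [ 0.12 -3.04  1.85] rot [ 0.0003 -0.002  -0.0036] F jig [-9.4 -9.8 14.2]
corner [ 0.25 -3.02  1.86] rot [ 0.0003 -0.0011 -0.0034] F jig [-16.7  -8.8  21.7]
corner [ 0.55 -2.35  1.96] rot [ 0.0006 -0.0014 -0.0056] F jig [-16.1 -14.3  22. ]
```

```bash

python3 jog.py '[[-0.5,0,-0.5,0,0,0],[0,0,0,0,0,0],[0,0,0,0,0,0]]'>/dev/null; python3 tw.py
python3 jog.py '[[0,1,0,0,0,0],[0,0.5,0,0,0,0],[0,0,0,0,0,0]]'>/dev/null; python3 tw.py
python3 - <<'E'
from h import *
shot("side","s4"); im=cv2.imread("pics/s4.png")[260:350,330:450]; cv2.imwrite("pics/s4c.png",cv2.resize(im,None,fx=6,fy=6,interpolation=cv2.INTER_CUBIC))
E
```

```text
corner [ 0.38 -1.74  1.92] rot [ 0.0004 -0.     -0.0039] F jig [-9.9 -9.7 14.9]
corner [ 0.48 -0.64  1.96] rot [ 0.0005 -0.0001 -0.005 ] F jig [-12.1 -13.1  13.8]
```

View pics/s4c.png

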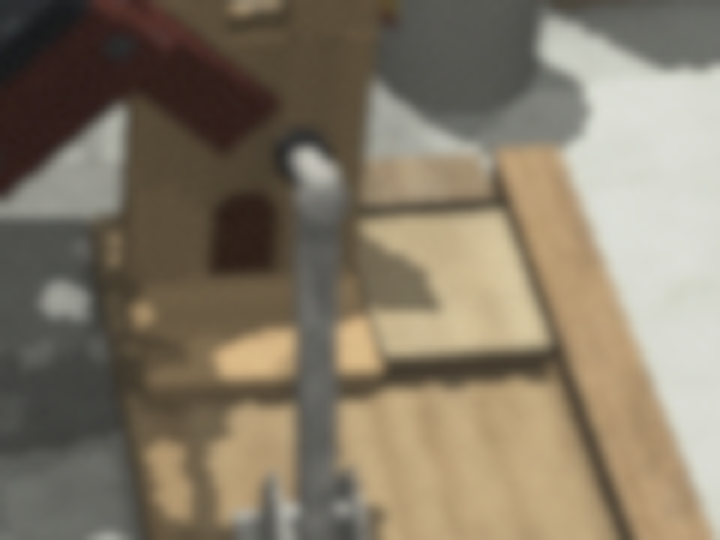

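Foot is flush against the block (370,350). It was still sliding towards the fence, so I keep pushing +y.

```bash

python3 jog.py '[[0,0,-0.6,0,0,0],[0,0,0,0,0,0]]'>/dev/null; python3 tw.py
python3 jog.py '[[0,0.8,0,0,0,0],[0,0.7,0,0,0,0],[0,0,0,0,0,0]]'>/dev/null; python3 tw.py
python3 jog.py '[[0,0.8,0,0,0,0],[0,0.7,0,0,0,0],[0,0,0,0,0,0]]'>/dev/null; python3 tw.py
```

```text
corner [0.24 0.51 1.88] rot [ 0.0001  0.0006 -0.002 ] F jig [-6.4 -5.2  6.6]
corner [0.29 1.8  1.89] rot [ 0.0003  0.0005 -0.0028] F jig [-6.2 -7.7  7.9]
corner [0.36 2.57 1.95] rot [ 0.0004  0.0003 -0.0044] F jig [ -6.1 -12.9   7.7]
```

```bash

python3 jog.py '[[0,0.8,0,0,0,0],[0,0.7,0,0,0,0],[0,0,0,0,0,0],[0,0,0,0,0,0]]'>/dev/null; python3 tw.py
python3 jog.py '[[0,0.8,0,0,0,0],[0,0.7,0,0,0,0],[0,0,0,0,0,0],[0,0,0,0,0,0]]'>/dev/null; python3 tw.py
python3 jog.py '[[-0.7,0,0.7,0,0,0],[0,0,0,0,0,0]]'>/dev/null; python3 tw.py
```

```text
corner [0.48 3.17 2.04] rot [ 0.0006  0.     -0.0064] F jig [ -6.8 -18.7   8.6]
corner [0.69 4.06 2.28] rot [ 0.0008 -0.0005 -0.0079] F jig [ -7.7 -21.5   9.4]
corner [0.84 4.15 2.22] rot [ 0.0008  0.0002 -0.0077] F jig [-11.8 -21.   14. ]
```

```bash

python3 jog.py '[[0,-1.2,0,0,0,0],[0,-1.0,0,0,0,0],[0.5,0,-0.5,0,0,0],[0,0,0,0,0,0]]'>/dev/null; python3 tw.py
python3 jog.py '[[0,0,0,0,0,0],[0,0,0,0,0,0],[0,0,0,0,0,0],[0,0,0,0,0,0],[0,0,0,0,0,0]]' 50 |tail -2; python3 tw.py
python3 jog.py '[[0,0,-20,0,0,0],[0,0,-40,0,0,0],[0,0,-40,0,0,0],[0,0,-40,0,0,0],[0,0,0,0,0,0]]'; python3 rec.py
python3 - <<'E'
from h import *
d=shot("wrist","w5"); s_=shot("side","s5"); t=shot("top","t5")
def crop(d,r,zz):
    c=np.array([proj(d,jig(q)) for q in([-75,0,18],[50,99,18],[-75,99,148],[50,0,18],[-75,0,18])]); return np.round(c.min(0)),np.round(c.max(0))
for x in(d,s_,t): print(crop(x,0,0))
E
```

```text
corner [0.61 3.04 2.07] rot [ 0.0005  0.0001 -0.0051] F jig [ -8.1 -14.3  10. ]
width: 47.6
grasp_force: 0.0
corner [1.36 5.39 1.87] rot [-0.0002 -0.0002  0.0004] F jig [-1.1  0.2  0.1]
t: 24.12
ee_pos: [491.9, -33.8, 203.8]
orientation: [0.09, 2.345, -0.038]
ft_force: [0.0, -0.6, -0.1]
width: 49.8
grasp_force: 0.0
[-0.1   0.19  2.42  3.07  0.26  1.62]
(array([243., 136.]), array([361., 272.]))
(array([346., 238.]), array([423., 333.]))
(array([368., 187.]), array([405., 236.]))
```

```bash
python3 - <<'E'
import cv2,numpy as np
a=cv2.resize(cv2.imread("pics/s5.png")[230:335,340:425],None,fx=5,fy=5,interpolation=cv2.INTER_CUBIC)
b=cv2.resize(cv2.imread("pics/w5.png")[115:285,225:375],None,fx=2.45,fy=2.45,interpolation=cv2.INTER_CUBIC)
c=np.zeros((525,800,3),np.uint8);c[:a.shape[0],:a.shape[1]]=a;c[:b.shape[0],430:430+b.shape[1]]=b;print(a.shape,b.shape);cv2.imwrite("pics/v5.png",c)
E
```

```text
(525, 425, 3) (417, 368, 3)
```

View pics/v5.png

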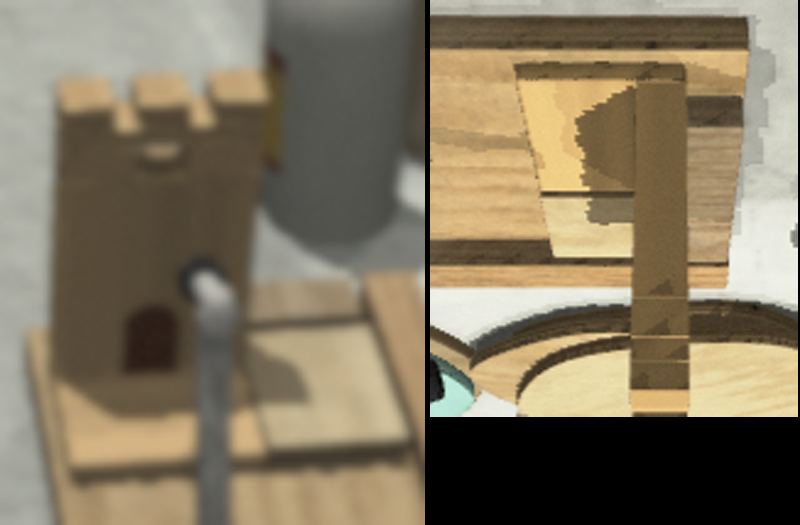

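The side crop shows the castle upright, with its foot meeting the block along (265,455). In the wrist crop the wall's back edge (687) lines up with the fence's inner edge (688), and only a thin line at y=190 separates the foot from the block. I check these with numbers.

```bash
python3 - <<'E'
from h import *
d=np.load("w5.npz"); f=lambda u,v,z:np.round(unjig(onz(d,(u-430)/2.45+225,v/2.45+115,z)),1)
print("foot bot NL(-70,15)",f(517,64,18),"NR(-70,77)",f(686,64,18)); print("foot top NL",f(522,81,28),"NR",f(686,80,28),"FL(0,15)",f(541,190,28))
print("fence near bot inner(-52,77)",f(688,96,18),"outer(-52,99)",f(742,96,18),"top inner",f(688,127,34)); print("block FL top(0,15)",f(542,196,30),"(50,15)",f(554,257,30)); print("board near edge",f(600,20,0), f(600,48,18))
g=cv2.cvtColor(d["img"],cv2.COLOR_RGB2GRAY); L=cv2.createLineSegmentDetector().detect(g)[0][:,0]
for l in L:
    if np.hypot(*(l[:2]-l[2:]))>15 and 225<min(l[0],l[2]) and max(l[0],l[2])<375 and max(l[1],l[3])<240 and min(l[1],l[3])>115: print(np.round(l,1),f((l[0]-225)*2.45+430,(l[1]-115)*2.45,18)[:2],f((l[2]-225)*2.45+430,(l[3]-115)*2.45,18)[:2])
E
```

```text
foot bot NL(-70,15) [-68.2  14.8  18. ] NR(-70,77) [-68.4  77.1  18. ]
foot top NL [-70.2  17.7  28. ] NR [-70.9  77.   28. ] FL(0,15) [-2.5 15.8 28. ]
fence near bot inner(-52,77) [-51.   78.2  18. ] outer(-52,99) [-51.   99.1  18. ] top inner [-52.1  78.1  34. ]
block FL top(0,15) [-0.8 16.1 30. ] (50,15) [50.5 15.3 30. ]
board near edge [-72.2  45.    0. ] [-76.4  46.   18. ]
[276.9 219.4 306.9 219.5] [69.3 14. ] [69.5 51.5]
[269.4 192.1 288.1 192.4] [10.8 12.3] [11.4 33. ]
[260.6 139.5 325.6 139.7] [-70.2  15.2] [-70.1  73.6]
[290.6 222.9 225.6 222.6] [78.1 30.5] [ 77.6 -52.1]
[246.9 120.8 351.9 120.8] [-92.2   7. ] [-92.5  95.5]
[306.9 222.9 291.9 223.2] [78.  51.2] [78.7 32. ]
[308.1 195.2 269.4 195.2] [16.7 54.9] [16.7 11.6]
[306.9 146.5 260.6 146.9] [-61.3  56.4] [-60.6  13.7]
[305.7 205.3 290.6 205.9] [37.3 51.3] [38.5 33.6]
[225.5 119.8 245.7 121. ] [-93.3 -10.8] [-92.    5.9]
[353.3 146.8 352.3 164.4] [-61.1  99.3] [-36.2 100.2]
[325.4 139.  352.  146.3] [-71.   73.4] [-61.7  98. ]
[350.6 166.  329.4 166. ] [-33.8  98.7] [-33.7  77.7]
[328.1 153.5 349.4 154. ] [-52.   76.2
[... 157 characters left out ...]
3.8] [-27.8  13.5]
[236.7 168.2 262.  171.2] [-30.  -14.9] [-25.4   9.6]
[264.5 176.5 228.  174.8] [-16.7  11. ] [-19.5 -26.1]
[235.6 190.6 259.4 189.8] [  8.2 -24.3] [6.6 2. ]
[226.9 182.  264.4 182.7] [ -7.2 -30.2] [-6.2  9.3]
[265.6 194.2 244.4 192.9] [14.9  7.6] [ 12.5 -15.5]
[249.4 198.5 265.6 198.9] [ 23.5 -12. ] [24.2  6.3]
[264.4 186.2 240.6 185.2] [0.  8.4] [ -1.6 -16.8]
[296.9 214.9 276.9 215. ] [58.7 39.7] [58.9 15.2]
[244.4 228.1 261.9 228.1] [ 91.7 -31. ] [91.6 -8.1]
[245.6 116.2 268.1 116.2] [-97.3   6.9] [-97.3  25.6]
[295.6 124.9 278.1 125. ] [-87.7  47.8] [-87.6  32.8]
[308.6 153.1 308.7 170.6] [-52.4  57.7] [-26.4  56.9]
[350.6 125.1 334.4 125. ] [-87.7  94.8] [-87.8  80.9]
```

```bash
python3 fk.py | tail -22 | head -3; cat > t3.py <<'E'
from h import *
p,R,o=tool(); q0=o["qpos"]; print(np.round(p),np.round(fk(q0,K)[0]-p,1))
Rg=Ro.from_matrix(np.c_[JR.apply([0,1,0]),JR.apply([1,0,0]),[0,0,-1]])
qe,e=ik([500,-200,250],Rg,[-.38,.3,1.9,0,.9,-.3]); print(np.round(qe,2),e)
N=45; P0,R0=fk(q0,K); R0=R0*Ro.from_euler('z',np.pi/2)
for i in range(1,N+1):
    P,Rn=fk(q0+(qe-q0)*i/N,K); Rn=Rn*Ro.from_euler('z',np.pi/2)
    print(('[%.0f,%.0f,%.0f,%.3f,%.3f,%.3f]'%tuple(np.r_[R0.inv().apply(P-P0),(R0.inv()*Rn).as_rotvec()])),np.round(P) if i%5==0 else '',end=',' if i%5 else '\n'); P0,R0=P,Rn
E
python3 t3.py
```

```text
[  2.  312.7 560.1 480.3  76.5 293.9  -1.9  -3.7] 15.14999074800241
[  7.7 -11.4   2.7]
[  5.7 -14.4   0.2]
[496. -34. 200.] [-1.6 -8.2 -0.6]
[-0.37  0.28  1.81  0.    1.05 -0.29] 3.3688706935208756e-10
[-14,2,3,-0.014,-0.028,-0.104] ,[-13,1,3,-0.013,-0.028,-0.104] ,[-13,1,3,-0.012,-0.029,-0.104] ,[-12,-0,3,-0.011,-0.029,-0.104] ,[-12,-1,3,-0.011,-0.029,-0.105] [548. -30. 236.]
[-11,-2,3,-0.010,-0.029,-0.105] ,[-11,-2,3,-0.009,-0.029,-0.105] ,[-10,-3,3,-0.009,-0.028,-0.105] ,[-9,-3,3,-0.008,-0.028,-0.105] ,[-8,-3,3,-0.008,-0.028,-0.104] [586.  -9. 267.]
[-8,-4,3,-0.008,-0.028,-0.104] ,[-7,-4,2,-0.007,-0.028,-0.104] ,[-6,-4,2,-0.007,-0.028,-0.104] ,[-5,-3,2,-0.007,-0.028,-0.104] ,[-5,-3,2,-0.007,-0.028,-0.104] [607.  15. 287.]
[-4,-3,2,-0.007,-0.028,-0.104] ,[-4,-2,1,-0.007,-0.028,-0.103] ,[-3,-2,1,-0.008,-0.028,-0.103] ,[-3,-1,1,-0.008,-0.029,-0.102] ,[-2,-1,1,-0.008,-0.029,-0.102] [610.  32. 293.]
[-2,0,0,-0.008,-0.030,-0.101] ,[-2,1,-0,-0.008,-0.031,-0.101] ,[-2,2,-0,-0.008,-0.031,-0.100] ,[-2,2,-1,-0.009,-0.032,-0.100] ,[-3,3,-1,-0.009,-0.033,-0.099] [599.  34. 285.]
[-3,4,-1,-0.008,-0.034,-0.098] ,[-4,4,-2,-0.008,-0.036,-0.097] ,[-4,5,-2,-0.008,-0.037,-0.096] ,[-5,5,-2,-0.008,-0.038,-0.095] ,[-6,6,-3,-0.007,-0.040,-0.094] [579.  13. 268.]
[-7,6,-3,-0.006,-0.041,-0.093] ,[-8,6,-3,-0.005,-0.043,-0.092] ,[-9,6,-4,-0.004,-0.044,-0.090] ,[-10,6,-4,-0.003,-0.045,-0.089] ,[-11,6,-4,-0.002,-0.047,-0.088] [553. -34. 250.]
[-12,6,-4,-0.000,-0.048,-0.086] ,[-13,6,-5,0.002,-0.049,-0.085] ,[-14,5,-5,0.004,-0.051,-0.083] ,[-15,5,-5,0.006,-0.052,-0.082] ,[-16,4,-5,0.008,-0.053,-0.080] [ 525. -107.  241.]
[-17,3,-5,0.010,-0.053,-0.078] ,[-18,2,-5,0.013,-0.054,-0.077] ,[-19,1,-5,0.016,-0.055,-0.075] ,[-20,-0,-5,0.018,-0.055,-0.073] ,[-20,-2,-5,0.021,-0.055,-0.072] [ 500. -200.  250.]
```

```bash

python3 jog.py '[[-14,2,3,-0.014,-0.028,-0.104],[-13,1,3,-0.013,-0.028,-0.104],[-13,1,3,-0.012,-0.029,-0.104],[-12,0,3,-0.011,-0.029,-0.104],[-12,-1,3,-0.011,-0.029,-0.105]]' 40|grep ee; python3 rec.py
python3 jog.py '[[-11,-2,3,-0.010,-0.029,-0.105],[-11,-2,3,-0.009,-0.029,-0.105],[-10,-3,3,-0.009,-0.028,-0.105],[-9,-3,3,-0.008,-0.028,-0.105],[-8,-3,3,-0.008,-0.028,-0.104]]'|grep ee; python3 rec.py
python3 jog.py '[[-8,-4,3,-0.008,-0.028,-0.104],[-7,-4,2,-0.007,-0.028,-0.104],[-6,-4,2,-0.007,-0.028,-0.104],[-5,-3,2,-0.007,-0.028,-0.104],[-5,-3,2,-0.007,-0.028,-0.104]]'|grep ee; python3 rec.py
```

```text
ee_pos: [549.8, -22.0, 233.5]
[-0.14  0.22  2.35  2.72  0.36  1.41]
ee_pos: [587.8, -1.0, 263.4]
[-0.17  0.23  2.29  2.38  0.45  1.19]
ee_pos: [608.2, 22.1, 283.7]
[-0.21  0.24  2.22  2.04  0.54  0.97]
```

```bash

python3 jog.py '[[-4,-3,2,-0.007,-0.028,-0.104],[-4,-2,1,-0.007,-0.028,-0.103],[-3,-2,1,-0.008,-0.028,-0.103],[-3,-1,1,-0.008,-0.029,-0.102],[-2,-1,1,-0.008,-0.029,-0.102]]'|grep ee; python3 rec.py
python3 jog.py '[[-2,0,0,-0.008,-0.030,-0.101],[-2,1,0,-0.008,-0.031,-0.101],[-2,2,0,-0.008,-0.031,-0.100],[-2,2,-1,-0.009,-0.032,-0.100],[-3,3,-1,-0.009,-0.033,-0.099]]'|grep ee; python3 rec.py
python3 jog.py '[[-3,4,-1,-0.008,-0.034,-0.098],[-4,4,-2,-0.008,-0.036,-0.097],[-4,5,-2,-0.008,-0.037,-0.096],[-5,5,-2,-0.008,-0.038,-0.095],[-6,6,-3,-0.007,-0.040,-0.094]]'|grep ee; python3 rec.py
python3 jog.py '[[-7,6,-3,-0.006,-0.041,-0.093],[-8,6,-3,-0.005,-0.043,-0.092],[-9,6,-4,-0.004,-0.044,-0.090],[-10,6,-4,-0.003,-0.045,-0.089],[-11,6,-4,-0.002,-0.047,-0.088]]'|grep ee; python3 rec.py
python3 jog.py '[[-12,6,-4,0,-0.048,-0.086],[-13,6,-5,0.002,-0.049,-0.085],[-14,5,-5,0.004,-0.051,-0.083],[-15,5,-5,0.006,-0.052,-0.082],[-16,4,-5,0.008,-0.053,-0.080]]'|grep ee; python3 rec.py
python3 jog.py '[[-17,3,-5,0.010,-0.053,-0.078],[-18,2,-5,0.013,-0.054,-0.077],[-19,1,-5,0.016,-0.055,-0.075],[-20,0,-5,0.018,-0.055,-0.073],[-20,-2,-5,0.021,-0.055,-0.072]]'|grep ee; python3 rec.py
python3 jog.py '[[0,0,0,0,0,0],[0,0,0,0,0,0]]'|grep t:
python3 - <<'E'
from h import *
d=shot("wrist","w6"); img=d["img"].astype(int); m=(img[...,0]>80)&(img[...,1]<50)&(img[...,2]<60); print([cv2.minAreaRect(c) for c in cnt(m,4)])
Rg=Ro.from_matrix(np.c_[JR.apply([0,1,0]),JR.apply([1,0,0]),[0,0,-1]])
for th in(1.3,1.38,1.4): print(proj(d,grip(th)),proj(d,grip(th,102)),grip(th))
print(rows(grip(1.38)+[0,0,120],Rg))
E
```

```text
ee_pos: [611.7, 39.6, 289.4]
[-0.24  0.25  2.15  1.71  0.62  0.75]
ee_pos: [601.2, 40.6, 281.6]
[-0.27  0.26  2.09  1.37  0.71  0.54]
ee_pos: [579.9, 20.4, 264.1]
[-0.3   0.26  2.02  1.03  0.79  0.32]
ee_pos: [551.3, -25.7, 245.6]
[-0.33  0.27  1.96  0.69  0.87  0.11]
ee_pos: [524.5, -99.2, 237.1]
[-0.36  0.28  1.89  0.34  0.96 -0.1 ]
ee_pos: [499.8, -193.3, 246.4]
[-0.39  0.29  1.82 -0.    1.04 -0.32]
t: 28.18
[((415.2091064453125, 247.52984619140625), (14.365991592407227, 87.17095947265625), 1.4144232273101807)]
[413.94906829 265.90636637] [412.20021345 287.97101974] [ 589.58509826 -250.3076905    46.52331313]
[412.55573551 263.6492424 ] [410.43370745 284.61133392] [ 589.60123242 -250.10388561   40.3683501 ]
[412.22041995 263.02931649] [410.01101008 283.70831548] [ 589.61133262 -249.97630104   38.8337032 ]
(array([-51.49901128,  94.41218386,  86.28362703]), array([-0.00283834, -0.00441222, -0.00102962]))
```

```bash

python3 jog.py '[[-18,32,20,0,0,0],[-18,32,20,-0.003,-0.004,-0.001],[-16,30,20,0,0,0],[0,0,26,0,0,0],[0,0,40,0,0,0]]' 60|grep ee
python3 jog.py '[[0,0,40,0,0,0],[0,0,40,0,0,0],[0,0,0,0,0,0],[0,0,0,0,0,0]]'|grep -E "ee|ft"
python3 - <<'E'
from h import *
Rg=Ro.from_matrix(np.c_[JR.apply([0,1,0]),JR.apply([1,0,0]),[0,0,-1]])
print(rows(grip(1.38)-[0,0,2],Rg))
E
```

```text
ee_pos: [592.7, -252.4, 123.4]
ee_pos: [587.6, -250.3, 40.5]
ft_force: [0.2, 0.1, -0.0]
(array([0.34473302, 1.96622641, 2.15123241]), array([-0.00322309, -0.0004358 ,  0.00108909]))
```

```bash

python3 jog.py '[[0,2,1,0,0,0],[0,0,0,0,0,0],[0,0,0,0,0,0],[0,0,0,0,0,0],[0,0,0,0,0,0]]' 0|grep wid
python3 jog.py '[[0,0,0,0,0,0],[0,0,0,0,0,0],[0,0,0,0,0,0],[0,0,0,0,0,0]]' 0
python3 - <<'E'
from h import *
p,R,o=tool(); q=unjig(p+R.apply([0,0,-2])); print(q,np.arctan2(-58-q[1],q[2]-46)-.264,np.hypot(q[1]+58,q[2]-46))
ths=[1.37,1.3,1.2,1.1,1,.9,.8,.7,.6,.5,.4,.3,.2,.12,.06,.03]
for a,b in zip(ths,ths[1:]): print(b,np.round(R.inv().apply(grip(b)-grip(a)),1),end=' ')
E
```

```text
width: 30.5
t: 29.73
ee_pos: [589.2, -251.7, 42.0]
orientation: [2.305, 2.134, -0.004]
ft_force: [-6.9, -2.1, 2.5]
width: 14.2
grasp_force: 30.0
[ -35.26492106 -136.44999618   43.95108623] 1.3329078396832084 78.47674782343141
1.3 [-0.2 -0.  -5.4] 1.2 [ 0.4 -0.  -7.7] 1.1 [ 1.2 -0.  -7.6] 1 [ 1.9 -0.  -7.4] 0.9 [ 2.7 -0.  -7.2] 0.8 [ 3.4 -0.  -6.9] 0.7 [ 4.1 -0.  -6.5] 0.6 [ 4.7  0.  -6.1] 0.5 [ 5.3  0.  -5.6] 0.4 [ 5.8  0.  -5.1] 0.3 [ 6.3  0.  -4.4] 0.2 [ 6.7  0.  -3.8] 0.12 [ 5.6  0.  -2.5] 0.06 [ 4.3  0.  -1.6] 0.03 [ 2.2  0.  -0.7]
```

```bash
cat > lv.py <<'E'
from h import *
p,R,o=tool(); q=unjig(p+R.apply([0,0,-2])); print(np.round(q,1),"th",round(np.arctan2(-58-q[1],q[2]-46)-.264,3),"r",round(np.hypot(q[1]+58,q[2]-46),1),"F",np.round(JR.inv().apply(o["ft_force"]),1))
E
python3 jog.py '[[0,0,-2.5,0,0,0],[0.4,0,-7.7,0,0,0],[1.2,0,-7.6,0,0,0],[1.9,0,-7.4,0,0,0],[2.7,0,-7.2,0,0,0]]'>/dev/null; python3 lv.py
python3 jog.py '[[3.4,0,-6.9,0,0,0],[4.1,0,-6.5,0,0,0],[4.7,0,-6.1,0,0,0],[5.3,0,-5.6,0,0,0],[5.8,0,-5.1,0,0,0]]'>/dev/null; python3 lv.py
python3 jog.py '[[6.3,0,-4.4,0,0,0],[3.4,0,-1.9,0,0,0],[3.3,0,-1.9,0,0,0],[0,0,0,0,0,0],[0,0,0,0,0,0]]'>/dev/null; python3 lv.py
```

```text
[ -35.3 -129.6   76.4] th 0.905 r 77.8 F [-5.2  0.8 -6.2]
[ -35.3 -106.6  106.6] th 0.412 r 77.7 F [-6.  -2.5 -6.9]
[-35.2 -93.6 115.1] th 0.211 r 77.7 F [-7.8 -2.8 -1.8]
```

```bash

python3 jog.py '[[2.8,0,-1.3,0,0,0],[2.8,0,-1.3,0,0,0],[0,0,0,0,0,0]]'>/dev/null; python3 lv.py
python3 jog.py '[[1.8,0,-0.7,0,0,0],[1.8,0,-0.7,0,0,0],[0,0,0,0,0,0]]'>/dev/null; python3 lv.py
python3 jog.py '[[1,0,-0.4,0,0,0],[1,0,-0.3,0,0,0],[0,0,0,0,0,0]]'>/dev/null; python3 lv.py
```

```text
[-35.3 -88.3 117.7] th 0.136 r 77.8 F [-7.4 -3.4 -2.7]
[-35.2 -84.9 119.1] th 0.089 r 77.9 F [-6.6 -4.  -1.2]
[-35.2 -83.1 119.8] th 0.064 r 78.0 F [-7.7 -4.5 -1. ]
```

```bash

python3 jog.py '[[1,0,-0.3,0,0,0],[0.5,0,-0.2,0,0,0],[0,0,0,0,0,0]]'>/dev/null; python3 lv.py
python3 jog.py '[[1,0,-0.3,0,0,0],[0.5,0,-0.2,0,0,0],[0,0,0,0,0,0]]'>/dev/null; python3 lv.py
```

```text
[-35.2 -81.7 120.3] th 0.045 r 78.0 F [-7.8 -5.  -0.9]
[-35.2 -80.2 120.8] th 0.024 r 78.0 F [-7.2 -5.1 -1.2]
```

```bash

python3 jog.py '[[1,0,-0.3,0,0,0],[0.5,0,-0.1,0,0,0],[0,0,0,0,0,0]]'>/dev/null; python3 lv.py
python3 jog.py '[[1,0,-0.3,0,0,0],[0.5,0,-0.1,0,0,0],[0,0,0,0,0,0]]'>/dev/null; python3 lv.py
```

```text
[-35.2 -78.8 121.3] th 0.005 r 78.1 F [-7.1 -6.  -1.6]
[-35.2 -77.8 121.6] th -0.008 r 78.2 F [-7.9 -8.5 -1.9]
```

```bash

python3 jog.py '[[1,0,-0.2,0,0,0],[1,0,-0.2,0,0,0],[0,0,0,0,0,0],[0,0,0,0,0,0]]'>/dev/null; python3 lv.py
python3 - <<'E'
from h import *
d=shot("wrist","w7"); s_=shot("side","s7"); g=cv2.cvtColor(d["img"],cv2.COLOR_RGB2GRAY)
f=lambda u,v:np.round(unjig(onz(d,u,v,28)),1)
a=np.array([proj(d,jig(q)) for q in([-70,15,28],[0,15,28],[0,77,30],[-70,77,28],[-35,36,28])]);print(np.round(a))
L=cv2.createLineSegmentDetector().detect(g)[0][:,0]; lo=a.min(0)-15;hi=a.max(0)+15
for l in L:
    if np.hypot(*(l[:2]-l[2:]))>14 and min(l[0],l[2])>lo[0] and max(l[0],l[2])<hi[0] and min(l[1],l[3])>lo[1] and max(l[1],l[3])<hi[1]: print(np.round(l),f(l[0],l[1])[:2],f(l[2],l[3])[:2])
E
```

```text
[-35.3 -77.5 121.7] th -0.012 r 78.1 F [ -7.7 -16.5  -5.6]
[[269. 112.]
 [381. 112.]
 [387.  -5.]
 [264.  -4.]
 [325.  75.]]
[330.  80. 336.  67.] [-32.1  33.3] [-28.2  40.5]
[304. 114. 287. 115.] [-47.7  13.9] [-58.7  13.3]
[293. 111. 313. 111.] [-54.7  15.9] [-42.2  15.5]
[377. 108. 379.  76.] [-2.3 17.4] [-2.2 35.9]
[402. 115. 380. 117.] [13.5 13.2] [ 0.1 12.2]
[382.  74. 380. 109.] [-0.3 36.6] [-0.2 16.7]
[339. 111. 376. 111.] [-25.8  15.6] [-3.1 15.6]
[268. 111. 292. 111.] [-70.3  15.7] [-55.5  15.6]
[339.  34. 307.  34.] [-26.6  58.3] [-45.7  58.2]
[316.  84. 315. 108.] [-40.5  30.9] [-41.2  17.4]
[266.  41. 269. 108.] [-69.9  54.6] [-70.   17.3]
[313. 108. 313.  86.] [-42.4  17.4] [-42.3  30.2]
[379.  73. 381.  34.] [-2.  37.3] [-2. 58.]
[261. 123. 260. 101.] [-75.3   8.4] [-75.2  21.6]
[393.  16. 384.  31.] [ 4.4 67.6] [-0.6 59.8]
[384.  32. 382.  71.] [-0.3 59.3] [-0.2 38.7]
[306.  18. 334.  16.] [-46.4  66.2] [-29.6  67.4]
[264.  68. 264.  51.] [-71.6  39.8] [-71.2  49.3]
[260.  93. 259.  63.] [-74.7  25.9] [-74.7  42.6]
[374.  33. 343.  32.] [-6.  58.9] [-24.4  59. ]
```

```bash

python3 jog.py '[[-1,0,0.2,0,0,0],[0,0,0,0,0,0]]'>/dev/null; python3 lv.py
python3 jog.py '[[0,0,0,0,0,0],[0,0,0,0,0,0],[0,0,0,0,0,0],[0,0,0,0,0,0]]' 60 |tail -2
python3 jog.py '[[0,0,-15,0,0,0],[0,0,-35,0,0,0],[0,0,-40,0,0,0],[0,0,-40,0,0,0],[0,0,-40,0,0,0]]'
python3 jog.py '[[0,0,0,0,0,0],[0,0,0,0,0,0]]' | tail -3
python3 - <<'E'
from h import *
d=shot("wrist","w8"); g=cv2.cvtColor(d["img"],cv2.COLOR_RGB2GRAY); img=d["img"].astype(int)
f=lambda u,v:np.round(unjig(onz(d,u,v,28)),1)
m=(img[...,0]>80)&(img[...,1]<50)&(img[...,2]<60); m[330:]=0; print([cv2.boundingRect(c) for c in cnt(m,1)])
for th in(0,.05,.1,.2): print(th,proj(d,grip(th,102)))
a=np.array([proj(d,jig(q)) for q in([-70,15,28],[0,15,28],[0,99,30],[-70,77,28])]); lo=a.min(0)-15;hi=a.max(0)+15
L=cv2.createLineSegmentDetector().detect(g)[0][:,0]
for l in L:
    if np.hypot(*(l[:2]-l[2:]))>12 and min(l[0],l[2])>lo[0] and max(l[0],l[2])<hi[0] and min(l[1],l[3])>lo[1] and max(l[1],l[3])<hi[1]: print(np.round(l),f(l[0],l[1])[:2],f(l[2],l[3])[:2])
E
```

```text
[-35.3 -77.7 121.6] th -0.009 r 78.1 F [ -7.6 -11.6  -4.6]
width: 37.7
grasp_force: 0.0
t: 34.08
ee_pos: [595.5, -190.1, 291.8]
orientation: [2.301, 2.132, 0.001]
ft_force: [1.2, -0.8, 1.0]
width: 59.9
grasp_force: 0.0
ft_force: [-0.6, 0.2, -0.4]
width: 60.1
grasp_force: 0.0
[(309, 204, 17, 46)]
0 [318.39499315 241.00822746]
0.05 [318.40405094 245.83711711]
0.1 [318.41336221 250.40416356]
0.2 [318.43255364 258.70578616]
[304.  55. 328.  56.] [-49.6  80.6] [-25.   80.3]
[295.  29. 297.  51.] [-59.1 104.3] [-57.1  84.9]
[327. 122. 347. 121.] [-25.8  15.6] [-4. 16.]
[293.  53. 292.  29.] [-61.6  82.6] [-62.  104.2]
[286. 121. 311. 121.] [-70.9  15.9] [-43.6  16.1]
[367. 104. 352. 102.] [17.3 34.1] [ 0.6 36. ]
[314. 109. 313. 123.] [-39.6  28.2] [-41.   14.1]
[299.  97. 290.  85.] [-55.5  40.4] [-65.2  52.5]
[331.  34. 331.  51.] [-22.4 100. ] [-21.6  85.1]
[311. 125. 296. 124.] [-43.6  12.5] [-60.1  13.6]
[328.  53. 328.  28.] [-24.9  82.8] [-25.2 105.5]
[313. 124. 313. 137.] [-41.3  12.9] [-41.   -0.3]
[327.  79. 309.  79.] [-26.1  58.2] [-44.6  58. ]
[337.  57. 338.  31.] [-15.9  79.4] [-15.4 103.4]
[348. 119. 349. 103.] [-3.3 18.1] [-2.5 34.7]
[351. 104. 351. 121.] [ 0.3 33.5] [ 0.  16.9]
[355.  69. 350.  82.] [ 3.8 67.8] [-1.6 55.9]
[341.  31. 341.  53.] [-11.9 103.4] [-11.7  82.9]
[286.  93. 286. 119.] [-69.4  44.4] [-70.4  18. ]
[307.  64. 327.  64.] [-47.1  73. ] [-26.2  73.1]
[327.  60. 307.  60.] [-26.2  76.2] [-47.   76.3]
[280. 133. 279. 102.] [-77.6   3.6] [-77.6  35.7]
[365.  53. 365.  29.] [12.9 83. ] [ 12.2 104.6]
[308.  74. 326.  74.] [-45.9  62.9] [-27.5  62.7]
[349.  98. 349.  82.] [-2.4 39.7] [-2.7 55.7]
[324.  27. 339.  27.] [-28.9 106.2] [-13.7 106.7]
```

```bash
python3 -c "
from workcell import ctrl, imaging, order, readout
print(order.close_job())"
```

```text
the job is handed in; nothing more can be done
None
```

I handed the job in at about 34 s, without a verdict shown: the castle stands in the jig corner about 1–2 mm from the block and fence by image measurement, the clamp closed until it stalled on the foot (lever not measured directly, about 0.06 rad or less), and the arm is clear; I did not re-measure the bystanders.

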